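Load the mould warmer, count the moulds in, break the hood stay and shut the hood

TASK

Load the mould warmer: take the brush off its plate and lay it on the bench, and put every small mould block that lies along the front edge of the bench onto its plate, cavity up, one to a bay, each pushed home against the rear fence and against the side stop at its left, and click the counter once, with a full stroke of its lever, for each block you load. Then break the hood's folding stay at its knee, lower the hood gently until it is fully shut, and leave the other things on the bench where they are.

Things in the scene. Friction and masses are not known exactly. Their poses are not given: they have to be found in the camera images.
- warmer: Fixed hot plate, grey case 180 mm deep (x=-85 to +95 mm) x 330 wide (y), bare aluminium plate on top 55 mm above the bench. Origin: middle of its underside; x away from the robot, y left. A fence 12 mm high runs along the plate's rear (front face at x=+45 mm); three side stops, 12 mm high, 8 mm wide, x=+14 to +45 mm, make three bays, 100 mm apart. A hood hinged at the rear stands open.
- brush: Brass wire brush, 18 x 197 x 28 mm, 60 g, lying on the plate in front of the stops at the start. Origin: middle of its underside; its length is its y. Wooden handle, 16 mm wide and 19 high, from y=-99 to -33 mm: grasp it there, across its x. The front strip of the bench between the counter and the marker pen, x about 400 mm, y about -250 to -50 mm, is free to lay it on.
- bay_0 (a point): Left bay: where a block's origin lies when it is home in this bay, on the plate's top, 46 mm in front of the fence and 30 mm to the right (-y) of the bay's side stop. Axes as the warmer's. The block's 92 mm length lies along x.
- bay_1 (a point): Middle bay, as bay_0, 100 mm to its right.
- bay_2 (a point): Right bay, as bay_0, 200 mm to the right of it.
- hinge (a point): Middle of the hood's hinge axis (along the warmer's y), 57 mm above the bench, at the warmer's x=+85 mm.
- handle (a point): Middle of the hood's handle bar, 11 mm thick, 124 mm long along y, 30 mm off the hood's front wall; it moves with the hood.
- thumb_tab (a point): Middle of the upper face of the stay's thumb tab, a steel flange 28 mm wide (y) x 34 mm long, about 120 mm above the bench at the knee of the folding stay, outside the hood's left end. It slopes down towards the robot by about 35 deg. Pressed straight down 15 to 25 mm with 5 to 10 N it breaks the stay, which folds downwards.
- hood (a joint): Hood angle, rad: 0 standing open (1.62 rad up from shut), grows as it closes, 1.62 fully shut. The hood is a steel tray 165 mm from hinge to front, 326 wide, 46 high, 0.7 kg; its rim lies in the hinge's height when shut, its top 46 mm above; open, that top faces away from the robot. Stiff hinges (about 0.9 Nm) hold it wherever it is left. While the stay is locked it cannot be lowered.
- stay_knee (a joint): Knee of the folding stay, rad: 0 locked just past straight (a light spring holds it there), 0.07 dead straight, above 0.2 broken and stays so, about 2.9 folded with the hood shut. The two 115 mm links join the warmer's left side near the front to the hood's left end.
- counter: Fixed piece counter on a 84 x 100 mm foot, 140 mm high. Origin: middle of the foot's underside; its x runs from the dial to the back. A white dial (92 mm) with 12 marks faces its -x, which is the left-hand side of the bench; behind it a ratchet wheel on a shaft along x, 95 mm above the bench, and a lever along its -y, towards the robot.
- lever_knob (a point): Centre of the ball knob (28 mm) on the counter's lever, 112 mm from the shaft; at rest 27 deg above level, about 146 mm above the bench. Pressed straight down from above it moves to 8 deg below level (knob about 79 mm above the bench) against 2 to 4 N; a spring lifts it again when let go.
- counter_lever (a joint): Lever angle, rad: 0 at rest (up), 0.61 at its lower stop. A full stroke goes to the lower stop and all the way back.
- counter_wheel (a joint): Ratchet wheel and pointer, rad: about 0 at the start with the pointer at the thick top mark; each full stroke adds one mark, 0.524 rad, clockwise as one looks at the dial. It cannot be turned back.
- pointer (a point): Centre of the pointer's shaft, turning with the wheel; its z axis points along the pointer (straight up at the start).
- marker: Bystander: marker pen, 135 mm long, lying in front of the tall press; the lever bar of the press overhangs the bench there (y about -220 mm, x from 280 mm, 680 mm up at its end). Origin: middle of its underside.
- tape: Bystander: roll of black tape, 58 mm wide, 19 high; not always there. Origin: middle of its underside.
- spray_release: Bystander: standing spray can, 54 mm wide, 194 high. Origin: middle of its underside.
- mould_0: Aluminium mould block on the bench's front edge, 92 mm (its x) x 60 (its y) x 32 high, about 0.4 kg, a cavity in its top. Origin: middle of its underside; either way round will do. Grasp across the 60 mm.
- mould_1: Aluminium mould block on the bench's front edge, 92 mm (its x) x 60 (its y) x 32 high, about 0.4 kg, a cavity in its top. Origin: middle of its underside; either way round will do. Grasp across the 60 mm.
- mould_2: Aluminium mould block on the bench's front edge, 92 mm (its x) x 60 (its y) x 32 high, about 0.4 kg, a cavity in its top. Origin: middle of its underside; either way round will do. Grasp across the 60 mm. Not always there.

How it is judged:
On the way, in this order (a step that is already met when the one before it is completed fails the run):
1. the brush is off the plate and on the bench, every block is registered in a bay and counted, the hood still up on its locked stay (((x of mould_0 in the frame of bay_0 between -0.0035 and 0.0025 m and y of mould_0 in the frame of bay_0 between -0.0035 and 0.0025 m and z of mould_0 in the frame of bay_0 between -0.003 and 0.004 m) or (x of mould_0 in the frame of bay_1 between -0.0035 and 0.0025 m and y of mould_0 in the frame of bay_1 between -0.0035 and 0.0025 m and z of mould_0 in the frame of bay_1 between -0.003 and 0.004 m) or (x of mould_0 in the frame of bay_2 between -0.0035 and 0.0025 m and y of mould_0 in the frame of bay_2 between -0.0035 and 0.0025 m and z of mould_0 in the frame of bay_2 between -0.003 and 0.004 m)) and angle between the x axis of each of mould_0, mould_1, mould_2 and the x axis of warmer, either way round below 0.045 rad and angle between each of mould_0, mould_1, mould_2's own z axis and vertical below 0.06 rad and ((x of mould_1 in the frame of bay_0 between -0.0035 and 0.0025 m and y of mould_1 in the frame of bay_0 between -0.0035 and 0.0025 m and z of mould_1 in the frame of bay_0 between -0.003 and 0.004 m) or (x of mould_1 in the frame of bay_1 between -0.0035 and 0.0025 m and y of mould_1 in the frame of bay_1 between -0.0035 and 0.0025 m and z of mould_1 in the frame of bay_1 between -0.003 and 0.004 m) or (x of mould_1 in the frame of bay_2 between -0.0035 and 0.0025 m and y of mould_1 in the frame of bay_2 between -0.0035 and 0.0025 m and z of mould_1 in the frame of bay_2 between -0.003 and 0.004 m)) and ((x of mould_2 in the frame of bay_0 between -0.0035 and 0.0025 m and y of mould_2 in the frame of bay_0 between -0.0035 and 0.0025 m and z of mould_2 in the frame of bay_0 between -0.003 and 0.004 m) or (x of mould_2 in the frame of bay_1 between -0.0035 and 0.0025 m and y of mould_2 in the frame of bay_1 between -0.0035 and 0.0025 m and z of mould_2 in the frame of bay_1 between -0.003 and 0.004 m) or (x of mould_2 in the frame of bay_2 between -0.0035 and 0.0025 m and y of mould_2 in the frame of bay_2 between -0.0035 and 0.0025 m and z of mould_2 in the frame of bay_2 between -0.003 and 0.004 m)) and height (world z) of brush below 0.02 m and value of joint counter_wheel between 0.8272 and 1.7908 rad and (height (world z) of mould_2 above -0.5 m or value of joint counter_wheel below 1.2672 rad) and angle between the z axis of mould_2 and the z axis of pointer, either way round above 1.35 rad and value of joint hood below 0.1 rad), for 0.2 s.
2. the stay is broken at its knee while the hood still stands up (value of joint stay_knee above 0.2 rad and value of joint hood below 0.6 rad), for 0.1 s.
3. the hood is shut (value of joint hood above 1.585 rad), for 0.2 s.
At the end, for the whole second after the job is handed in: brush lying on the bench; every block flat on the plate, cavity up, within 3.5 mm of fence and left stop, square within 2.5 deg, one to a bay; counter pointer advanced one mark per block, neither more nor less; hood shut within 2 deg (((x of mould_0 in the frame of bay_0 between -0.0035 and 0.0025 m and y of mould_0 in the frame of bay_0 between -0.0035 and 0.0025 m and z of mould_0 in the frame of bay_0 between -0.003 and 0.004 m) or (x of mould_0 in the frame of bay_1 between -0.0035 and 0.0025 m and y of mould_0 in the frame of bay_1 between -0.0035 and 0.0025 m and z of mould_0 in the frame of bay_1 between -0.003 and 0.004 m) or (x of mould_0 in the frame of bay_2 between -0.0035 and 0.0025 m and y of mould_0 in the frame of bay_2 between -0.0035 and 0.0025 m and z of mould_0 in the frame of bay_2 between -0.003 and 0.004 m)) and angle between the x axis of each of mould_0, mould_1, mould_2 and the x axis of warmer, either way round below 0.045 rad and angle between each of mould_0, mould_1, mould_2's own z axis and vertical below 0.06 rad and ((x of mould_1 in the frame of bay_0 between -0.0035 and 0.0025 m and y of mould_1 in the frame of bay_0 between -0.0035 and 0.0025 m and z of mould_1 in the frame of bay_0 between -0.003 and 0.004 m) or (x of mould_1 in the frame of bay_1 between -0.0035 and 0.0025 m and y of mould_1 in the frame of bay_1 between -0.0035 and 0.0025 m and z of mould_1 in the frame of bay_1 between -0.003 and 0.004 m) or (x of mould_1 in the frame of bay_2 between -0.0035 and 0.0025 m and y of mould_1 in the frame of bay_2 between -0.0035 and 0.0025 m and z of mould_1 in the frame of bay_2 between -0.003 and 0.004 m)) and ((x of mould_2 in the frame of bay_0 between -0.0035 and 0.0025 m and y of mould_2 in the frame of bay_0 between -0.0035 and 0.0025 m and z of mould_2 in the frame of bay_0 between -0.003 and 0.004 m) or (x of mould_2 in the frame of bay_1 between -0.0035 and 0.0025 m and y of mould_2 in the frame of bay_1 between -0.0035 and 0.0025 m and z of mould_2 in the frame of bay_1 between -0.003 and 0.004 m) or (x of mould_2 in the frame of bay_2 between -0.0035 and 0.0025 m and y of mould_2 in the frame of bay_2 between -0.0035 and 0.0025 m and z of mould_2 in the frame of bay_2 between -0.003 and 0.004 m)) and height (world z) of brush below 0.02 m and value of joint counter_wheel between 0.8272 and 1.7908 rad and (height (world z) of mould_2 above -0.5 m or value of joint counter_wheel below 1.2672 rad) and angle between the z axis of mould_2 and the z axis of pointer, either way round above 1.35 rad and value of joint hood above 1.585 rad); the robot touches nothing.
It fails at once if the hood is slammed (it turns faster than 2 rad/s) (velocity of joint hood above 2 rad/s).
It fails at once if a bystander (marker, tape roll or spray can) is moved by over 30 mm (distance of any of marker, tape, spray_release from where it was at the start of the episode above 0.03 m).
It fails at once if the hood is forced with over 35 N against its locked stay (value of joint stay_knee below 0.1 rad and contact force between the arm and hood above 35 N).
Of mould_2, tape only 1 to 2 are there at a start; the rules pass over those that are not, and their reading is None.
At some moment in a run one of brush may be knocked a few centimetres aside while the robot is not near it.
Once in a run the grip may slacken for a moment while it holds something.
It also fails if it takes over 208 s, if anything falls off the work surface, if the arm or the gripper's body presses on something with over 40 N, if the wrist force passes 120 N, or if a joint passes its speed limit or range.

ROBOT

A 7-joint arm with a two-finger parallel gripper is mounted at the origin on a cart in front of the work surface, level with it; the furniture and walls round the work are solid. World frame = base frame: x ahead of the robot, y to its left, z up, the work surface at z = 0. Lengths are in m, angles in rad, forces in N, time in s.
With the tool pointing down it reaches from about 0.4 to 0.925 m from the base axis. Payload 4.1 kg.
Tool frame: the origin (TCP) lies midway between the tips of the shut fingers; the grasp point (between the pads) lies behind it (grip_depth is the z of the grasp point in the tool frame, in m); z points along the fingers, y is the line along which they close (so a half turn about z gives the same grasp; the last joint's range is limited). The gripper opens to 85 mm and grips with 20 to 120 N. Pads are 22 mm wide; open, the fingers measure 114 mm over their backs; the gripper's body (76 mm by 85 mm) begins 54 mm behind the grasp point. The pads swing forward as they close: fully open they stand 13 mm farther back than shut.
Start: joints at [1.174, 0.398, 0.045, 1.537, -0.019, 1.207, -0.051], TCP at [0.191, -0.621, 0.197] pointing down, gripper open.
Joint ranges: [-2.82, 2.82], [-0.49, 2.23], [-1.37, 1.46], [0, 2.46], [-1.36, 4.5], [0.23, 2], [-2.94, 2.94]. Speed limits (rad/s): [2.57, 2.57, 3.14, 3.14, 3.14, 3.14, 3.14].

INTERFACE

Orientations are given as a unit quaternion [w, x, y, z].
In Python, from rig import * gives the robot as it stands.
- The arm moves only by the shell command python3 -m handwheel 'ROWS'. ROWS is JSON, a list of rows, each a list of 3 entries, a list of its own where there are three numbers: the shift along the tool's x, y, z in m, then the turn, a rotation vector about the tool's x, y, z in rad, then the opening, from 0 (shut) to 1 (fully open). A call has 1 to 20 rows; each row shifts and turns the commanded pose from where the row before left it, along the tool's axes as they then stand; what a row does not reach is not made up. A row lasts 1/10 s, in which the tool goes at most 50 mm and 8.59 degrees, less where a joint would pass 70% of its speed; a pose out of reach is approached as far as the arm can. A call with a gripper value outside its range is refused whole. The fingers move at their own pace and stop on an object; the grip force is fixed at half the most. Time passes only in rows, so rows that do not move let the fingers close. It gives the time, the measured TCP pose, the force, the opening and the grip force at its end, in the units of the state.
- sense(): the state, without advancing time (a new reading comes with each control period).
- read_camera(name): name is "scene" or "top"; returns (picture, depth): 480x640x3 uint8, blue, green, red; 480x640 float32, m along the optical axis (not along the pixel's ray), 0 where there is no reading.
- camera_model(name): a dict with "K" (3x3 intrinsics, pixels), "R" (3x3) and "t" (3): a world point X has camera coordinates R X + t. Camera axes: x right, y down, z forward; pixel columns grow to the right and rows downward; lengths in m; the calibration is good to about 2 mm. A picture is of the moment at which its call begins. camera_model takes no time and is no camera call.
- close_job(): hands the job in; it is judged then, once.
The state is a dict: "t": time; "joints": joint angles; "joint_velocities": joint speeds; "tau": joint torques, N m; "tcp_pos": TCP position; "tool_rot": TCP orientation; "force": force on the tool from outside, world axes, zero at the start; "wrist_torque": the same for the moment, N m; "grip_width": finger opening in m; "grip_force": force on a finger pad.
Only numpy, scipy, OpenCV 4.12 (cv2) and the standard library are available. Lean on these libraries where they do the work, as an engineer would, in place of code of your own. Each camera call takes 0.05 s, during which the arm holds its last target. There are 200 camera calls.

## Working session

There is one attempt and no reset: what is moved stays moved. The work goes in short steps, Python scripts to look and compute and a shell command to move; the robot and the scene stay as the last step left them, time stands still between calls to the robot, and variables do not carry over. Pictures are saved under pics/ and viewed, at most 14 in all, crops included, and the job is handed in when it is done.

```bash
ls; mkdir -p pics
python3 - <<'E'
from rig import *
import cv2,numpy as np
s=sense();print({k:np.round(v,3).tolist() for k,v in s.items()})
for n in("scene","top"):
    p,d=read_camera(n);cv2.imwrite(f"pics/{n}0.png",p);np.save(f"pics/{n}0.npy",d)
    m=camera_model(n);print(n,m["K"],m["R"],m["t"],-np.array(m["R"]).T@m["t"])
E
```

```text
pics
{'t': 0.0, 'joints': [1.174, 0.399, 0.045, 1.538, -0.019, 1.207, -0.051], 'joint_velocities': [-0.001, -0.001, -0.002, -0.001, -0.0, -0.001, 0.001], 'tau': [-0.001, -47.511, 1.365, -25.421, 0.012, 0.009, -0.0], 'tcp_pos': [0.19, -0.621, 0.196], 'tool_rot': [-0.001, 0.989, 0.148, -0.0], 'force': [0.501, 0.255, 0.002], 'wrist_torque': [0.055, -0.008, 0.032], 'grip_force': 0.0, 'grip_width': 0.085}
scene [[510.70210861   0.         323.33329369]
 [  0.         510.70210861 233.33158251]
 [  0.           0.           1.        ]] [[-0.889879   -0.45608253  0.01020236]
 [-0.33619335  0.64051395 -0.69044617]
 [ 0.30836568 -0.61784351 -0.72331183]] [0.53501876 0.29209562 1.43562391] [0.13160542 0.94391231 1.2346216 ]
top [[537.48662904   0.         309.50844809]
 [  0.         537.48662904 250.63017095]
 [  0.           0.           1.        ]] [[ 0.15776327 -0.98742372 -0.01025435]
 [-0.91797766 -0.142825   -0.37002437]
 [ 0.36390626  0.06778952 -0.92896545]] [-0.02102507  0.58555375  1.47888183] [ 0.00266789 -0.03738162  1.59028369]
```

View pics/scene0.png

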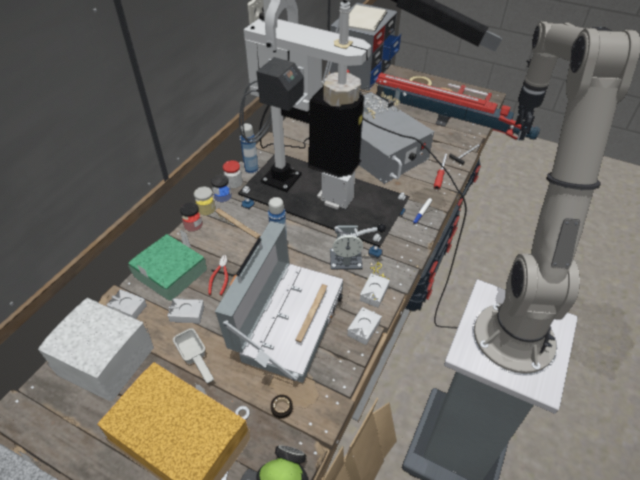

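View pics/top0.png

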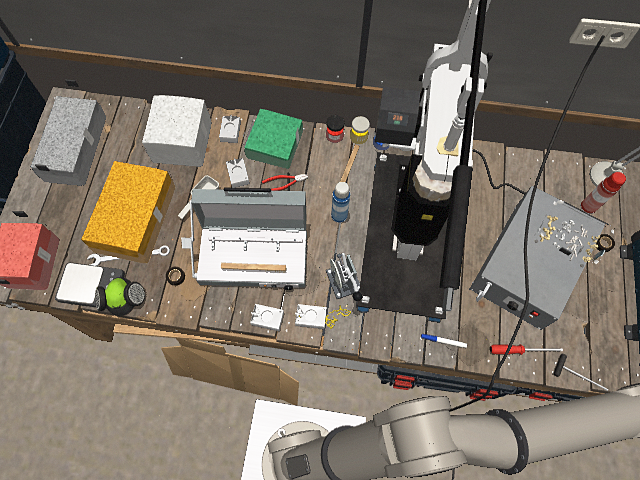

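The top view shows the open warmer (about 195–305, 190–285), with the brush on its plate at (253,267). Two blocks lie on the front edge, at (267,316) and (311,316). The counter is at (343,275), the tape at (175,276), the marker at (443,340) and the spray can at (341,200). The two blocks further back, at (236,170) and (230,127), are decoys. In the scene view the stay is at about (265,345).

```bash
cat > h.py <<'E'
import numpy as np,cv2
from rig import *
def ray(n,u,v):
    m=camera_model(n);R=np.array(m["R"]);t=np.array(m["t"])
    return -R.T@t, R.T@np.linalg.inv(m["K"])@np.array([u,v,1.])
def plane(n,u,v,z):
    o,d=ray(n,u,v);return o+d*(z-o[2])/d[2]
def dep(n,D,u,v):
    o,d=ray(n,u,v);return o+d*D[int(round(v)),int(round(u))]
def proj(n,X):
    m=camera_model(n);c=np.array(m["R"])@X+m["t"];p=np.array(m["K"])@c;return p[:2]/p[2]
def tri(ua,ub):  # scene px, top px
    A=[];b=[]
    M=np.zeros((3,3));y=np.zeros(3)
    for n,(u,v) in (("scene",ua),("top",ub)):
        o,d=ray(n,u,v);d/=np.linalg.norm(d);P=np.eye(3)-np.outer(d,d);M+=P;y+=P@o
    return np.linalg.solve(M,y)
def crop(n,p,x0,y0,x1,y1,k,f):
    cv2.imwrite(f"pics/{f}.png",cv2.resize(p[y0:y1,x0:x1],None,fx=k,fy=k,interpolation=cv2.INTER_CUBIC))
E
python3 - <<'E'
from h import *
t=cv2.imread("pics/top0.png");s=cv2.imread("pics/scene0.png")
a=cv2.resize(t[180:335,180:380],None,fx=4,fy=3.85);cv2.imwrite("pics/c1.png",cv2.resize(t[182:332,180:380],None,fx=4,fy=4,interpolation=cv2.INTER_CUBIC))
cv2.imwrite("pics/c2.png",cv2.resize(s[215:390,200:400],None,fx=4,fy=3.4285,interpolation=cv2.INTER_CUBIC))
E
```

```text
(no output)
```

View pics/c1.png

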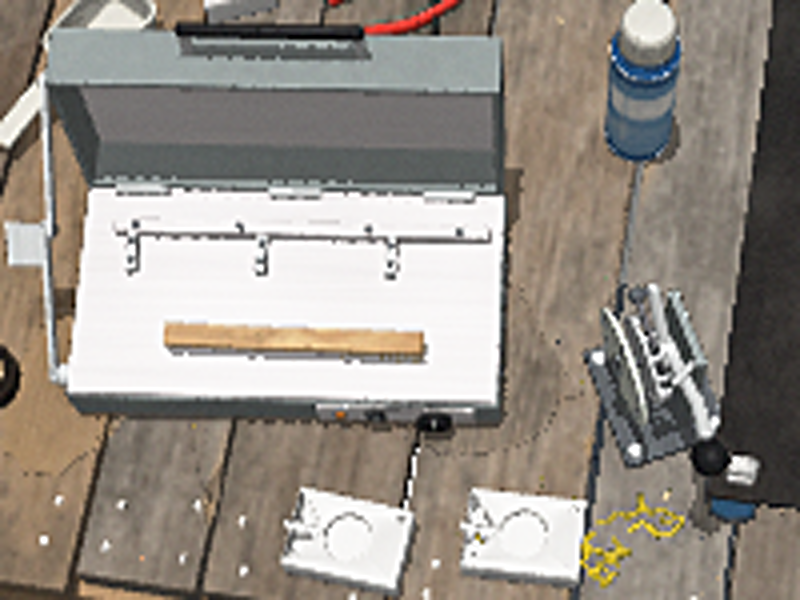

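View pics/c2.png

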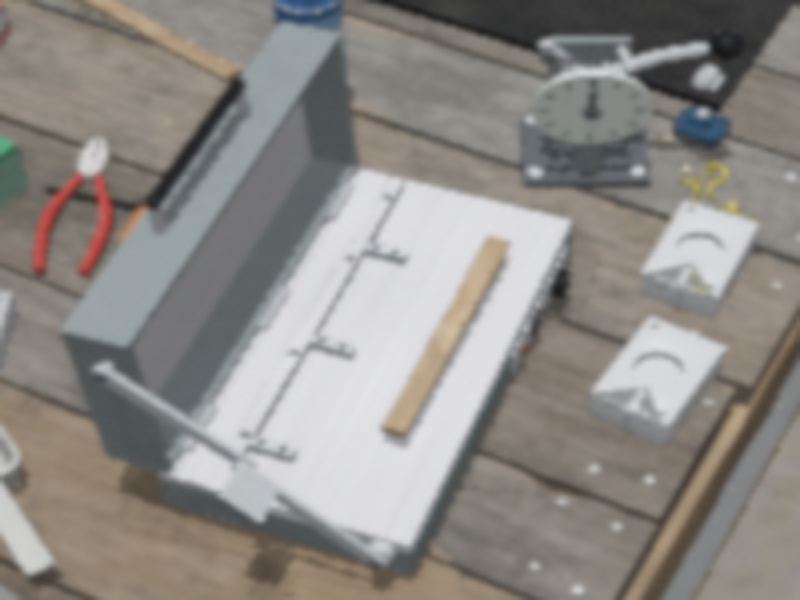

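The close-ups show the plate with its fence line at (115–490, 232) and stops at (132,255), (262,258) and (391,260) in the top crop. The thumb tab is at about (25,243) in the top crop and (247,490) in the scene crop. The lever's black knob is at (711,457) in the top crop and (725,43) in the scene crop. Both blocks lie lengthwise along y, cavity up.

Run:
```python
from h import *
np.set_printoptions(precision=4,suppress=True)
D=np.load("pics/top0.npy");m=camera_model("top");R=np.array(m["R"]);t=np.array(m["t"])
v,u=np.mgrid[:480,:640];K=np.array(m["K"])
C=np.stack([(u-K[0,2])/K[0,0]*D,(v-K[1,2])/K[1,1]*D,D],-1);W=(C-t)@R
np.save("pics/W0.npy",W)
f=lambda x,y:(180+x/4,182+y/4)
g=lambda x,y:(200+x/4,215+y/3.4285)
def rect(u0,v0,u1,v1,z0,z1):
    P=W[v0:v1,u0:u1].reshape(-1,3);P=P[(P[:,2]>z0)&(P[:,2]<z1)];r=cv2.minAreaRect(P[:,:2].astype(np.float32)*1000);return len(P),P[:,2].mean(),r
print("blkL",rect(240,300,288,332,.025,.042));print("blkR",rect(292,300,330,332,.025,.042))
print("brush",rect(215,258,292,275,.066,.1))
b=[W[int(266+ (x-220)*2/66),x] for x in range(222,286,6)];print("brush ridge",np.array(b))
print("plate",rect(195,225,310,290,.048,.060))
print("fence/stops stop px",[plane("top",*f(x,y),.067) for x,y in((132,255),(262,258),(391,260))],"fence",[plane("top",*f(x,y),.067) for x,y in((135,232),(490,240))])
print("plate corners FL FR",plane("top",*f(68,392),.055),plane("top",*f(500,402),.055),"BL BR",plane("top",*f(92,190),.055),plane("top",*f(504,197),.055))
print("tab",tri(g(247,490),f(25,243)),dep("top",D,*f(25,243)))
print("knob",tri(g(725,43),f(711,457)),dep("top",D,*f(711,457)))
print("handle",[tri(g(a,b),f(c,d)) for a,b,c,d in((152,202,363,33),(238,85,180,30))], tri(g(238,85),f(363,33)),tri(g(152,202),f(180,30)))
print("dial ctr",dep("top",D,*f(625,355)))
```

```text
blkL (454, np.float64(0.03139169746880536), ((387.3307800292969, 171.78445434570312), (92.70222473144531, 61.73191452026367), 86.52355194091797))
blkR (437, np.float64(0.031154703839541397), ((409.49835205078125, 42.61907958984375), (61.83618927001953, 90.6740951538086), 2.355426073074341))
brush (401, np.float64(0.07885489872675185), ((519.7363891601562, 233.17330932617188), (35.263343811035156, 193.9651641845703), 10.974186897277832))
brush ridge [[0.5062 0.3249 0.0766]
 [0.508  0.3064 0.0796]
 [0.5104 0.2884 0.0807]
 [0.5156 0.2721 0.0733]
 [0.5175 0.2537 0.0761]
 [0.5194 0.2354 0.0786]
 [0.5171 0.2161 0.0843]
 [0.5236 0.2001 0.0734]
 [0.5233 0.181  0.0821]
 [0.5272 0.1637 0.0789]
 [0.5292 0.1456 0.0812]]
plate (4367, np.float64(0.054638031320241254), ((570.2437744140625, 250.64602661132812), (193.71214294433594, 333.4515686035156), 7.319333553314209))
fence/stops stop px [array([0.5698, 0.3689, 0.067 ]), array([0.5827, 0.2697, 0.067 ]), array([0.5963, 0.1717, 0.067 ])] fence [array([0.5888, 0.3709, 0.067 ]), array([0.6242, 0.0995, 0.067 ])]
plate corners FL FR [0.4578 0.3949 0.055 ] [0.5002 0.0718 0.055 ] BL BR [0.6231 0.4154 0.055 ] [0.6667 0.0957 0.055 ]
tab [0.5481 0.436  0.1189] [0.5467 0.4351 0.1215]
knob [ 0.4534 -0.0869  0.1467] [ 0.4494 -0.0864  0.1594]
handle [array([0.7672, 0.224 , 0.0923]), array([0.6177, 0.2931, 0.3699])] [0.6931 0.1977 0.245 ] [0.6742 0.3248 0.2506]
dial ctr [ 0.5231 -0.0168  0.1352]
```

```bash
python3 -m handwheel '[[[0,0,0.005],[0,0,0.1],1],[[0,0,0.005],[0,0,0.1],1],[[0,0,0.005],[0,0,0.097],1],[[0.012,-0.029,0.005],[0,0,0],1],[[0.012,-0.029,0.005],[0,0,0],1],[[0.012,-0.029,0.005],[0,0,0],1],[[0.012,-0.029,0.005],[0,0,0],1],[[0.012,-0.029,0.005],[0,0,0],1],[[0.012,-0.029,0.005],[0,0,0],1],[[0,0,0],[0,0,0],1]]'
python3 - <<'E'
from h import *
np.set_printoptions(precision=3,suppress=True)
s=sense();print(s["tcp_pos"],s["tool_rot"],s["joints"])
W=np.load("pics/W0.npy")
for u,v in((440,285),(445,270),(455,230),(462,190),(455,297),(443,340),(428,337),(464,345)):print(u,v,W[v,u])
t=cv2.imread("pics/top0.png");sc=cv2.imread("pics/scene0.png")
for f in np.linspace(-100,100,21)/1000:
    c=np.array([.5175,.235,.083])+f*np.array([.13,-.9915,0])
    u,v=proj("top",c);a=sc;us,vs=proj("scene",c)
    col=t[:,int(round(u))].astype(int);n=[y for y in range(int(v)-6,int(v)+7) if col[y,2]-col[y,0]>40]
    print(round(f,3),t[int(round(v)),int(round(u))],len(n),sc[int(round(vs)),int(round(us))])
E
```

```text
t: 1.1
tcp_pos: [0.2646, -0.4422, 0.1512]
tool_rot: [-0.002, 1.0, 0.004, -0.0]
force: [0.1, -0.7, -0.6]
grip_width: 0.0852
grip_force: 0.0
[ 0.265 -0.442  0.151] [-0.002  1.     0.004 -0.   ] [ 0.929  0.204  0.024  1.908 -0.008  1.034 -0.607]
440 285 [ 0.321 -0.205  0.705]
445 270 [ 0.339 -0.206  0.732]
455 230 [ 0.405 -0.214  0.755]
462 190 [ 0.474 -0.218  0.771]
455 297 [ 0.543 -0.387 -0.001]
443 340 [ 0.4   -0.356  0.016]
428 337 [ 0.403 -0.313  0.01 ]
464 345 [ 0.395 -0.418  0.015]
-0.1 [251 249 249] 0 [103 115 125]
-0.09 [125 172 215] 5 [142 170 191]
-0.08 [127 167 211] 5 [139 167 187]
-0.07 [132 179 219] 6 [140 166 187]
-0.06 [122 165 208] 6 [138 165 186]
-0.05 [126 171 206] 6 [136 164 184]
-0.04 [131 173 214] 6 [141 167 188]
-0.03 [119 160 202] 5 [134 160 181]
-0.02 [115 161 195] 5 [136 163 183]
-0.01 [145 193 227] 6 [151 177 195]
0.0 [151 203 233] 6 [160 187 205]
0.01 [147 202 231] 6 [153 179 199]
0.02 [130 177 220] 6 [143 171 192]
0.03 [119 167 210] 6 [138 167 190]
0.04 [126 174 220] 6 [145 174 196]
0.05 [139 190 227] 6 [150 178 198]
0.06 [139 192 228] 7 [150 178 199]
0.07 [134 182 224] 6 [146 175 196]
0.08 [129 179 221] 6 [141 170 192]
0.09 [125 173 221] 6 [137 166 188]
0.1 [ 85 133 175] 5 [181 191 202]
```

Run:
```python
from h import *
import rig;print("gd",getattr(rig,"grip_depth",None))
p,D=read_camera("top");m=camera_model("top");K=np.array(m["K"])
v,u=np.mgrid[:480,:640]
W=(np.stack([(u-K[0,2])/K[0,0]*D,(v-K[1,2])/K[1,1]*D,D],-1)-m["t"])@np.array(m["R"])
P=W[D>0];az=np.degrees(np.arctan2(P[:,1],P[:,0]));r=np.hypot(P[:,0],P[:,1])
for a in np.arange(0.05,.6,.05):
    k=(abs(az+59)<10)&(abs(r-a)<.025);print(round(a,2),P[k,2].max().round(3) if k.any() else None)
```

```text
gd -0.0187
0.05 0.803
0.1 0.817
0.15 0.812
0.2 0.781
0.25 0.747
0.3 0.716
0.35 0.686
0.4 0.656
0.45 0.625
0.5 0.594
0.55 0.569
```

```bash
python3 -m handwheel '[[[0,0,0.03],[0,0,0],1],[[0,0,0.03],[0,0,0],1],[[0,0,0.03],[0,0,0],1],[[0.011,-0.029,0],[0,0,0],1],[[0.011,-0.029,0],[0,0,0],1],[[0.011,-0.029,0],[0,0,0],1],[[0.011,-0.029,0],[0,0,0],1],[[0.011,-0.029,0],[0,0,0],1],[[0.011,-0.029,0],[0,0,0],1],[[0.011,-0.026,0],[0,0,0],1],[[0.011,-0.026,0],[0,0,0],1],[[0.011,-0.026,0],[0,0,0],1],[[0.011,-0.026,0],[0,0,0],1],[[0.011,-0.026,0],[0,0,0],1],[[0,0,0],[0,0,0],1]]'
```

```text
t: 2.65
tcp_pos: [0.3855, -0.1411, 0.0627]
tool_rot: [-0.0, 1.0, 0.003, 0.001]
force: [-0.1, 0.3, -0.4]
grip_width: 0.0852
grip_force: 0.0
```

```bash
python3 -m handwheel '[[[0,0,-0.04],[0,0,0],1],[[0,0,-0.04],[0,0,0],1],[[0,0,-0.04],[0,0,0],1],[[0,0,-0.04],[0,0,0],1],[[0,0,-0.04],[0,0,0],1],[[0,0,-0.04],[0,0,0],1],[[0,0,0],[0,0,0],1]]'
```

```text
t: 3.35
tcp_pos: [0.3866, -0.1458, 0.3082]
tool_rot: [0.002, 1.0, -0.001, 0.006]
force: [-0.1, -0.4, -0.0]
grip_width: 0.0856
grip_force: 0.0
```

```bash
python3 -m handwheel '[[[0.0124,-0.0113,0],[0,0,0],0],[[0.0124,-0.0113,0],[0,0,0],0],[[0.0124,-0.0113,0],[0,0,0],0],[[0.0124,-0.0113,0],[0,0,0],0],[[0.0124,-0.0113,0],[0,0,0],0],[[0,0,0.03],[0,0,0],0],[[0,0,0.03],[0,0,0],0],[[0,0,0.03],[0,0,0],0],[[0,0,0.03],[0,0,0],0],[[0,0,0.015],[0,0,0],0],[[0,0,0],[0,0,0],0]]'
python3 - <<'E'
from h import *
p,D=read_camera("top");q,_=read_camera("scene");print(sense()["joints"])
a=cv2.resize(p[220:320,300:420],(400,333),interpolation=cv2.INTER_CUBIC);b=cv2.resize(q[190:290,300:420],(400,333),interpolation=cv2.INTER_CUBIC)
cv2.imwrite("pics/c3.png",np.hstack([a,b]))
E
```

```text
t: 4.45
tcp_pos: [0.4428, -0.0878, 0.1646]
tool_rot: [-0.0, 1.0, -0.001, -0.003]
force: [-0.5, -0.9, 1.0]
grip_width: 0.0002
grip_force: 0.0
[ 0.38202983  0.08266598 -0.29714832  2.01342451  0.02805069  1.04949059
 -1.49945816]
```

View pics/c3.png

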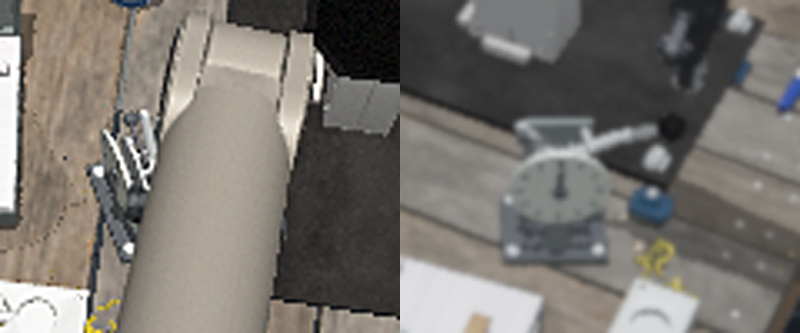

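The arm hides the knob in the top view. In the scene half the gripper tip is at about (690,85), above and to the right of the black knob at (671,126), and the pointer is at the top mark.

Run:
```python
from h import *
s=sense();print(s["tcp_pos"],s["force"],s["tool_rot"])
print(proj("scene",s["tcp_pos"]),"knob",proj("scene",np.array([.4534,-.0869,.1467])),proj("top",np.array([.4534,-.0869,.1467])))
g=lambda x,y:(300+x/3.333,190+y/3.333)
for z in(.15,.165,.18):print("tip seen",plane("scene",*g(288,85),z))
print("knob seen",plane("scene",*g(271,126),.147),g(271,126),g(288,85))
```

```text
[ 0.44538048 -0.08763362  0.16742826] [-0.07134144  0.36004214 -0.87515908] [ 6.31964417e-05  9.99999958e-01 -2.61092824e-04 -1.11320175e-04]
[384.49538235 223.37221509] knob [381.23607366 227.5360159 ] [357.75840194 296.25444449]
tip seen [ 0.45825339 -0.13851208  0.15      ]
tip seen [ 0.45373594 -0.12354247  0.165     ]
tip seen [ 0.4492185  -0.10857285  0.18      ]
knob seen [ 0.45268963 -0.08568269  0.147     ] (381.30813081308133, 227.8037803780378) (386.4086408640864, 215.5025502550255)
```

```bash
python3 -m handwheel '[[[0.003,0,0.01],[0,0,0],0],[[0,0,0.015],[0,0,0],0],[[0,0,0.015],[0,0,0],0],[[0,0,0.015],[0,0,0],0],[[0,0,0.01],[0,0,0],0],[[0,0,0.004],[0,0,0],0],[[0,0,0],[0,0,0],0]]'
python3 - <<'E'
from h import *
s=sense();print(s["tcp_pos"],s["force"])
E
```

```text
t: 5.25
tcp_pos: [0.4484, -0.0869, 0.0984]
tool_rot: [0.0, 1.0, 0.0, -0.0]
force: [-0.9, -0.1, 2.1]
grip_width: -0.0001
grip_force: 1.1
[ 0.44838543 -0.08689866  0.09835058] [-0.90454273 -0.12927724  2.07226682]
```

Now down to the stop, small steps, watching the force.

```bash
python3 -m handwheel '[[[0,0,0.003],[0,0,0],0],[[0,0,0.002],[0,0,0],0],[[0,0,0],[0,0,0],0]]'; python3 -m handwheel '[[[0,0,0.002],[0,0,0],0],[[0,0,0.001],[0,0,0],0],[[0,0,0],[0,0,0],0]]'
```

```text
t: 5.55
tcp_pos: [0.4487, -0.0869, 0.0936]
tool_rot: [0.0, 1.0, 0.0, 0.001]
force: [-0.3, -0.4, 1.8]
grip_width: 0.0001
grip_force: 0.9
t: 5.85
tcp_pos: [0.4484, -0.0868, 0.0904]
tool_rot: [0.0, 1.0, 0.0, 0.0]
force: [-0.8, -1.0, 1.5]
grip_width: -0.0002
grip_force: 0.9
```

```bash
python3 -m handwheel '[[[0,0,0.002],[0,0,0],0],[[0,0,0.002],[0,0,0],0],[[0,0,0],[0,0,0],0]]'
python3 - <<'E'
from h import *
s=sense();print(s["force"]);q,_=read_camera("scene")
cv2.imwrite("pics/c4.png",cv2.resize(q[190:290,300:420],(600,500),interpolation=cv2.INTER_CUBIC))
E
```

```text
t: 6.15
tcp_pos: [0.4482, -0.0867, 0.0861]
tool_rot: [-0.0, 1.0, 0.0, -0.0]
force: [-0.1, -1.5, 1.2]
grip_width: 0.0002
grip_force: 1.0
[-0.09537645 -1.54400513  1.16972649]
```

View pics/c4.png

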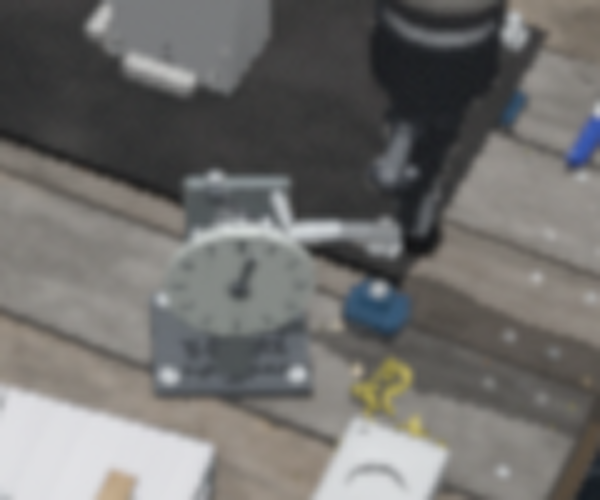

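The pointer has moved about one mark. The fingers rest on the lever just inside the knob, which is at (425,240), and the lever is close to level.

```bash
python3 -m handwheel '[[[0,0,0.002],[0,0,0],0],[[0,0,0],[0,0,0],0]]';python3 -m handwheel '[[[0,0,0.002],[0,0,0],0],[[0,0,0],[0,0,0],0]]'
python3 - <<'E'
from h import *
print(sense()["force"])
g=lambda x,y:(300+x/5,190+y/5)
for z in (.08,.09,.1):print(plane("scene",*g(425,240),z))
E
```

```text
t: 6.4
tcp_pos: [0.4483, -0.0866, 0.0842]
tool_rot: [-0.0, 1.0, 0.0, -0.0]
force: [-0.6, -0.6, 1.6]
grip_width: 0.0
grip_force: 0.9
t: 6.6
tcp_pos: [0.4482, -0.0866, 0.0822]
tool_rot: [0.0, 1.0, 0.0, -0.0]
force: [-1.0, -0.7, 1.0]
grip_width: -0.0
grip_force: 0.9
[-0.98191253 -0.68912183  1.01177787]
[ 0.44521568 -0.11348869  0.08      ]
[ 0.44249955 -0.1043307   0.09      ]
[ 0.43978342 -0.09517272  0.1       ]
```

Run:
```python
from h import *
q,_=read_camera("scene")
c=cv2.resize(q[205:265,325:405],(800,600),interpolation=cv2.INTER_CUBIC)
for X,col in (((.443,-.092,.095),(0,0,255)),((.444,-.0917,.079),(0,255,0)),((.453,-.086,.147),(255,0,0)),(tuple(sense()["tcp_pos"]),(0,255,255))):
    u,v=proj("scene",np.array(X));print(u,v);cv2.circle(c,(int((u-325)*10),int((v-205)*10)),6,col,2)
cv2.imwrite("pics/c5.png",np.clip(c.astype(float)*1.6,0,255).astype(np.uint8))
```

```text
383.46819066796917 239.4331740877458
382.63422156508943 242.92979416717276
381.2529069153615 227.70163980568182
380.8198997954448 242.81316608975348
```

View pics/c5.png

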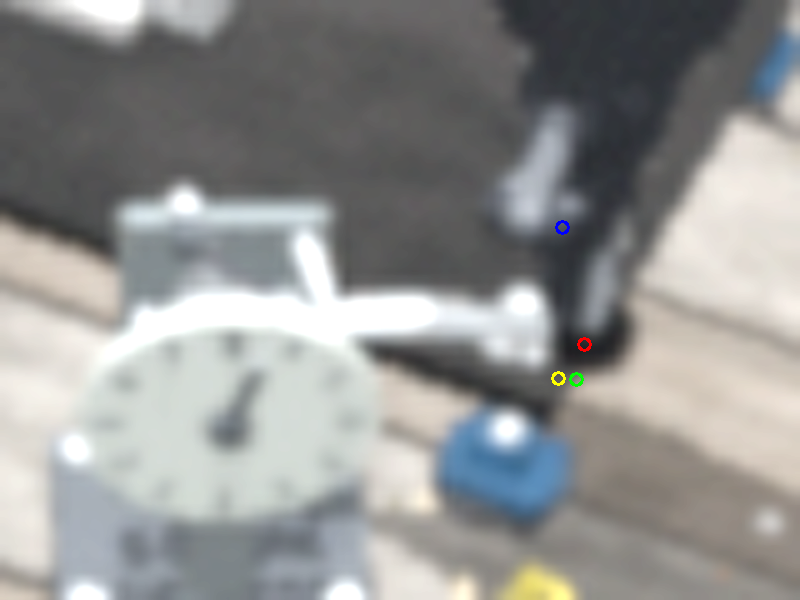

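The lever is stuck just above level. The knob at (600,335) has slipped beside the fingertips, and the pointer is just short of mark one. I'll lift off and press again, following the knob's arc outward.

```bash
python3 -m handwheel '[[[0,0,-0.02],[0,0,0],0],[[0,0,-0.02],[0,0,0],0],[[0,0,-0.02],[0,0,0],0],[[0,0,-0.02],[0,0,0],0],[[0,0,-0.02],[0,0,0],0],[[0.0,0.0,0],[0,0,0],0],[[0,0,0],[0,0,0],0]]'
python3 - <<'E'
from h import *
print(sense()["force"],sense()["tcp_pos"])
q,_=read_camera("scene")
c=cv2.resize(q[205:265,325:405],(800,600),interpolation=cv2.INTER_CUBIC)
u,v=proj("scene",np.array(sense()["tcp_pos"]));cv2.circle(c,(int((u-325)*10),int((v-205)*10)),6,(0,255,255),2)
cv2.imwrite("pics/c6.png",np.clip(c.astype(float)*2,0,255).astype(np.uint8))
E
```

```text
t: 7.35
tcp_pos: [0.4483, -0.0864, 0.1821]
tool_rot: [-0.0, 1.0, 0.001, 0.0]
force: [-0.5, 0.1, -0.7]
grip_width: -0.0002
grip_force: 0.0
[-0.53494734  0.10036729 -0.66664474] [ 0.44832918 -0.08642122  0.18212472]
```

View pics/c6.png

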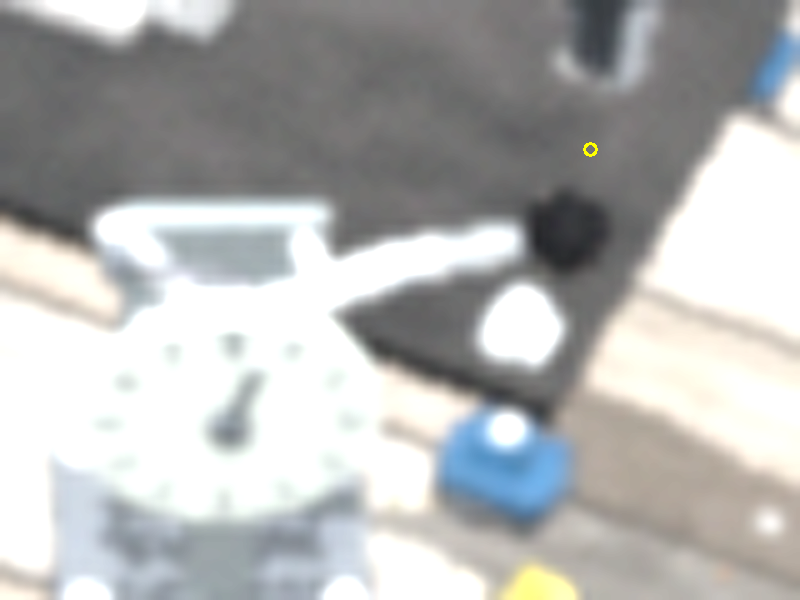

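The lever is back up with the knob at (570,230). The fingertip ends at about (600,75), while the reported TCP projects to (590,150), so I'll check this with depth.

Run:
```python
from h import *
q,D=read_camera("scene");s=sense();print(s["tcp_pos"],s["grip_width"])
for u,v in((383,211),(385,211),(387,211),(385,209),(385,207),(385,205),(388,205)):print(u,v,dep("scene",D,u,v),q[v,u])
print("knob",dep("scene",D,381.8,228),"finger cloud min z:")
K=np.array(camera_model("scene")["K"]);m=camera_model("scene")
v,u=np.mgrid[:480,:640];W=(np.stack([(u-K[0,2])/K[0,0]*D,(v-K[1,2])/K[1,1]*D,D],-1)-m["t"])@np.array(m["R"])
P=W[195:222,370:400].reshape(-1,3);P=P[(P[:,2]>.165)&(P[:,2]<.24)];print(np.array(sorted(P.tolist(),key=lambda a:a[2])[:12]).round(4))
```

```text
[ 0.4474318 -0.0864615  0.1812049] -0.00012189417641259698
383 211 [ 0.45017585 -0.0726317   0.22855829] [48 46 44]
385 211 [ 0.44439834 -0.07291919  0.23089612] [42 39 38]
387 211 [ 0.44094339 -0.08081265  0.22573367] [87 84 80]
385 209 [ 0.4461819  -0.07614812  0.23522036] [38 35 33]
385 207 [ 0.44734593 -0.0773752   0.24148527] [36 33 30]
385 205 [ 0.43491823 -0.03475898  0.29003168] [33 32 29]
388 205 [ 0.43459345 -0.06134119  0.26811526] [64 62 59]
knob [ 0.44715569 -0.07297971  0.16034167] finger cloud min z:
[[ 0.4458 -0.08    0.2163]
 [ 0.4549 -0.0793  0.2168]
 [ 0.4372 -0.0879  0.2214]
 [ 0.4362 -0.0774  0.2228]
 [ 0.4387 -0.076   0.2229]
 [ 0.441  -0.0739  0.2237]
 [ 0.45   -0.0734  0.224 ]
 [ 0.4473 -0.0741  0.2246]
 [ 0.4396 -0.0779  0.2249]
 [ 0.4409 -0.0808  0.2257]
 [ 0.4444 -0.0742  0.2258]
 [ 0.4376 -0.0949  0.2272]]
```

```bash
python3 -m handwheel '[[[0.004,0,0],[0,0,0],0],[[0,0,0.025],[0,0,0],0],[[0,0,0.025],[0,0,0],0],[[-0.0025,0.0015,0.009],[0,0,0],0],[[-0.0025,0.0015,0.009],[0,0,0],0],[[-0.0025,0.0015,0.009],[0,0,0],0],[[-0.0025,0.0015,0.009],[0,0,0],0],[[0,0,0.01],[0,0,0],0],[[0,0,0.01],[0,0,0],0],[[0,0,0.004],[0,0,0],0],[[0,0,0],[0,0,0],0]]';python3 -m handwheel '[[[0,0,0.002],[0,0,0],0],[[0,0,0.002],[0,0,0],0],[[0,0,0],[0,0,0],0]]';python3 -m handwheel '[[[0,0,0.002],[0,0,0],0],[[0,0,0],[0,0,0],0]]'
```

```text
t: 8.55
tcp_pos: [0.4422, -0.0927, 0.0719]
tool_rot: [-0.0, 1.0, 0.001, -0.0]
force: [-2.0, -0.9, 2.1]
grip_width: 0.0001
grip_force: 1.0
t: 8.85
tcp_pos: [0.4425, -0.0927, 0.0684]
tool_rot: [0.0, 1.0, 0.0, 0.0]
force: [-0.2, -0.1, 1.7]
grip_width: -0.0001
grip_force: 0.9
t: 9.05
tcp_pos: [0.4426, -0.0927, 0.0664]
tool_rot: [0.0, 1.0, 0.0, 0.0]
force: [-0.1, -0.8, 2.1]
grip_width: -0.0002
grip_force: 0.9
```

```bash
python3 -m handwheel '[[[0,0,0.002],[0,0,0],0],[[0,0,0.002],[0,0,0],0],[[0,0,0],[0,0,0],0]]';python3 -m handwheel '[[[0,0,0.002],[0,0,0],0],[[0,0,0],[0,0,0],0]]';python3 -m handwheel '[[[0,0,0.002],[0,0,0],0],[[0,0,0],[0,0,0],0]]'
```

```text
t: 9.35
tcp_pos: [0.4424, -0.0927, 0.0622]
tool_rot: [0.0, 1.0, 0.0, 0.0]
force: [-0.4, -0.6, 2.0]
grip_width: 0.0001
grip_force: 0.9
t: 9.55
tcp_pos: [0.4425, -0.0927, 0.0603]
tool_rot: [0.0, 1.0, 0.0, 0.0]
force: [-0.7, -0.2, 2.4]
grip_width: -0.0001
grip_force: 0.9
t: 9.75
tcp_pos: [0.4425, -0.0927, 0.0588]
tool_rot: [0.0, 1.0, 0.0, 0.0]
force: [-1.2, -0.0, 7.1]
grip_width: 0.0001
grip_force: 3.5
```

```bash
python3 -m handwheel '[[[0,0,-0.02],[0,0,0],0],[[0,0,-0.02],[0,0,0],0],[[0,0,-0.02],[0,0,0],0],[[0.005,-0.003,-0.02],[0,0,0],0],[[0.005,-0.003,-0.01],[0,0,0],0],[[0,0,0],[0,0,0],0],[[0,0,0],[0,0,0],0]]';  python3 - <<'E'
from h import *
q,_=read_camera("scene");print(sense()["tcp_pos"])
c=cv2.resize(q[205:265,325:405],(800,600),interpolation=cv2.INTER_CUBIC)
cv2.imwrite("pics/c7.png",c)
E
```

```text
t: 10.45
tcp_pos: [0.4516, -0.0864, 0.1475]
tool_rot: [-0.0, 1.0, 0.001, -0.001]
force: [-0.5, -0.3, -0.7]
grip_width: 0.0001
grip_force: 0.0
[ 0.45121173 -0.08654048  0.14717162]
```

View pics/c7.png

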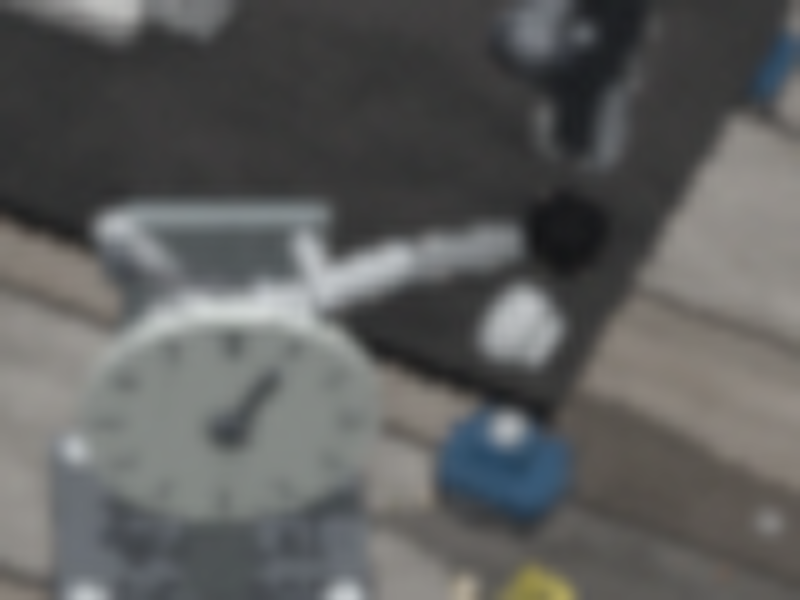

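The pointer now sits on mark one, so one click counted and the stroke geometry is good. Second stroke next.

```bash
python3 -m handwheel '[[[0,0,0.016],[0,0,0],0],[[-0.0025,0.0015,0.009],[0,0,0],0],[[-0.0025,0.0015,0.009],[0,0,0],0],[[-0.0025,0.0015,0.009],[0,0,0],0],[[-0.0025,0.0015,0.009],[0,0,0],0],[[0,0,0.01],[0,0,0],0],[[0,0,0.01],[0,0,0],0],[[0,0,0.008],[0,0,0],0],[[0,0,0.005],[0,0,0],0],[[0,0,0.003],[0,0,0],0],[[0,0,0],[0,0,0],0]]';python3 -m handwheel '[[[0,0,0.001],[0,0,0],0],[[0,0,0],[0,0,0],0]]'
```

```text
t: 11.6
tcp_pos: [0.4424, -0.0926, 0.0601]
tool_rot: [-0.0, 1.0, 0.001, -0.0]
force: [-1.1, 0.1, 0.7]
grip_width: 0.0004
grip_force: 0.6
t: 11.8
tcp_pos: [0.4426, -0.0925, 0.0596]
tool_rot: [0.0, 1.0, 0.001, 0.0]
force: [-1.1, 0.6, 2.0]
grip_width: -0.0
grip_force: 0.8
```

```bash
python3 -m handwheel '[[[0,0,0.001],[0,0,0],0],[[0,0,0],[0,0,0],0]]';python3 -m handwheel '[[[0,0,0.0007],[0,0,0],0],[[0,0,0],[0,0,0],0]]'
```

```text
t: 12.0
tcp_pos: [0.4426, -0.0926, 0.059]
tool_rot: [0.0, 1.0, 0.0, 0.0]
force: [-2.0, 0.2, 5.4]
grip_width: 0.0003
grip_force: 2.8
t: 12.2
tcp_pos: [0.4426, -0.0926, 0.0586]
tool_rot: [0.0, 1.0, 0.0, 0.0]
force: [-3.7, 0.5, 9.5]
grip_width: -0.0
grip_force: 4.5
```

```bash
python3 -m handwheel '[[[0,0,-0.02],[0,0,0],0],[[0,0,-0.02],[0,0,0],0],[[0,0,-0.03],[0,0,0],0],[[0,0,-0.05],[0,0,0],0],[[0,0,-0.05],[0,0,0],0],[[0,0,-0.04],[0,0,0],0],[[0.01,-0.035,0],[0,0,0],0.4],[[0.01,-0.035,0],[0,0,0],0.4],[[0.01,-0.035,0],[0,0,0],0.4],[[0.01,-0.035,0],[0,0,0],0.4],[[0.01,-0.035,0],[0,0,0],0.4],[[0.01,-0.035,0],[0,0,0],0.4],[[0.01,-0.035,0],[0,0,0],0.4],[[0.01,-0.035,0],[0,0,0],0.4],[[0,0,0],[0,0,0],0.4]]'; python3 -m handwheel '[[[0,0,0],[0,0,-0.142],0.4],[[0,0,0],[0,0,-0.142],0.4],[[0,0,0],[0,0,-0.142],0.4],[[0,0,0],[0,0,-0.142],0.4],[[0,0,0],[0,0,-0.142],0.4],[[0,0,0],[0,0,-0.142],0.4],[[0,0,0],[0,0,-0.142],0.4],[[0,0,0],[0,0,-0.142],0.4],[[0,0,0],[0,0,-0.142],0.4],[[0,0,0],[0,0,-0.142],0.4],[[0,0,0],[0,0,-0.142],0.4],[[0,0,0],[0,0,-0.142],0.4],[[0,0,0],[0,0,0],0.4]]'
cat >> h.py <<'E'
from scipy.spatial.transform import Rotation as Ro
def go(target,yaw=None):
    s=sense();w,x,y,z=s["tool_rot"];R=Ro.from_quat([x,y,z,w]);p=np.array(s["tcp_pos"])
    tx=R.as_matrix()[:,0];yw=np.arctan2(tx[1],tx[0])
    print("tcp",p.round(4),"yaw",yw.round(4),"tilt",R.as_matrix()[:2,2].round(4),"f",np.round(s["force"],1),"q7",round(s["joints"][6],2),"gw",round(s["grip_width"],4))
    print("  shift now",R.inv().apply(np.array(target)-p).round(4))
    if yaw is not None:
        print("  turn z",round(-(yaw-yw),4))
        Rf=Ro.from_euler("z",yaw-yw)*R;print("  shift after turn",Rf.inv().apply(np.array(target)-p).round(4))
W0=np.array([.5633,.2444,0]);YW=.130
def w2w(x,y,z):  # warmer -> world
    return W0+np.array([x*np.cos(YW)-y*np.sin(YW),x*np.sin(YW)+y*np.cos(YW),z])
E
python3 - <<'E'
from h import *
go([.5234,.190,.05],1.70)
p,D=read_camera("top");q,_=read_camera("scene")
b=cv2.resize(q[170:370,220:420],(600,600),interpolation=cv2.INTER_CUBIC)
cv2.imwrite("pics/c8.png",b)
E
```

```text
t: 13.7
tcp_pos: [0.5216, 0.1942, 0.2675]
tool_rot: [-0.003, 1.0, 0.005, 0.0]
force: [-0.7, -0.8, -0.4]
grip_width: 0.0339
grip_force: 0.0
t: 15.0
tcp_pos: [0.5221, 0.1867, 0.2674]
tool_rot: [0.0, 0.659, 0.753, -0.0]
force: [-0.2, -0.7, 0.5]
grip_width: 0.0341
grip_force: 0.0
tcp [0.5221 0.1867 0.2674] yaw 1.7038 tilt [-0.0001 -0.0002] f [-0.2 -0.7  0.5] q7 -0.45 gw 0.0341
  shift now [0.0031 0.0018 0.2174]
  turn z 0.0038
  shift after turn [0.0031 0.0018 0.2174]
```

View pics/c8.png

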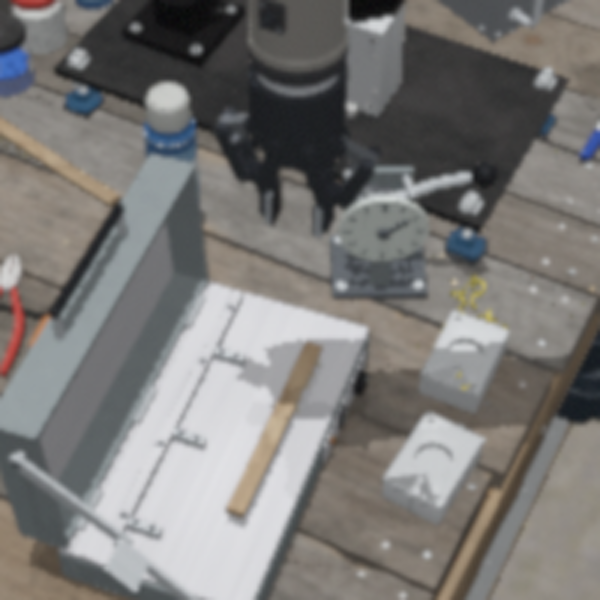

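The pointer is at mark two, the brush is still in place on the plate, and the open fingers are above it. Going down for the grasp.

```bash
python3 -m handwheel '[[[0.003,0.0018,0.04],[0,0,0],0.4],[[0,0,0.04],[0,0,0],0.4],[[0,0,0.04],[0,0,0],0.4],[[0,0,0.04],[0,0,0],0.4],[[0,0,0.03],[0,0,0],0.4],[[0,0,0.015],[0,0,0],0.4],[[0,0,0.01],[0,0,0],0.4],[[0,0,0],[0,0,0],0.4]]'; python3 -m handwheel '[[[0,0,0.006],[0,0,0],0.4],[[0,0,0.006],[0,0,0],0.4],[[0,0,0.006],[0,0,0],0.4],[[0,0,0],[0,0,0],0.4]]'
```

```text
t: 15.9
tcp_pos: [0.5234, 0.1905, 0.0523]
tool_rot: [-0.0, 0.658, 0.753, -0.0]
force: [0.1, -0.8, 0.3]
grip_width: 0.0341
grip_force: 0.0
t: 16.3
tcp_pos: [0.523, 0.1902, 0.0341]
tool_rot: [-0.0, 0.658, 0.753, -0.001]
force: [-0.4, 0.6, -0.2]
grip_width: 0.034
grip_force: 0.0
```

```bash
python3 -m handwheel '[[[0,0,0.004],[0,0,0],0.4],[[0,0,0],[0,0,0],0.3],[[0,0,0],[0,0,0],0],[[0,0,0],[0,0,0],0],[[0,0,0],[0,0,0],0],[[0,0,0],[0,0,0],0],[[0,0,0],[0,0,0],0]]'; python3 -m handwheel '[[[0,0,-0.02],[0,0,0],0],[[0,0,-0.02],[0,0,0],0],[[0,0,-0.02],[0,0,0],0],[[0,0,0],[0,0,0],0]]'
```

```text
t: 17.0
tcp_pos: [0.5236, 0.1907, 0.0309]
tool_rot: [0.0, 0.658, 0.753, 0.0]
force: [-0.2, 0.5, 1.0]
grip_width: 0.014
grip_force: 59.2
t: 17.4
tcp_pos: [0.5253, 0.1916, 0.093]
tool_rot: [0.001, 0.658, 0.753, 0.002]
force: [-0.1, -0.5, -0.0]
grip_width: 0.0141
grip_force: 59.0
```

```bash
python3 -m handwheel '[[[0,0,-0.035],[0,0,0],0],[[0,0,-0.035],[0,0,0],0],[[0,0,-0.035],[0,0,0],0],[[-0.0287,-0.0273,0],[0,0,0],0],[[-0.0287,-0.0273,0],[0,0,0],0],[[-0.0287,-0.0273,0],[0,0,0],0],[[-0.0287,-0.0273,0],[0,0,0],0],[[-0.0287,-0.0273,0],[0,0,0],0],[[-0.0287,-0.0273,0],[0,0,0],0],[[0,0,0],[0,0,0],0]]'; python3 -m handwheel '[[[0,0,0.03],[0,0,0],0],[[0,0,0.03],[0,0,0],0],[[0,0,0.03],[0,0,0],0],[[0,0,0.03],[0,0,0],0],[[-0.025,-0.0016,0.002],[0,0,0],0],[[-0.025,-0.0016,0.002],[0,0,0],0],[[-0.025,-0.0016,0.002],[0,0,0],0],[[-0.025,-0.0016,0.002],[0,0,0],0],[[-0.025,-0.0016,0.003],[0,0,0],0],[[-0.025,-0.0016,0.003],[0,0,0],0],[[-0.025,-0.0016,0.003],[0,0,0],0],[[-0.025,-0.0016,0.003],[0,0,0],0],[[0,0,0],[0,0,0],0]]'
```

```text
t: 18.4
tcp_pos: [0.3801, -0.0068, 0.194]
tool_rot: [-0.001, 0.661, 0.75, -0.003]
force: [-0.0, 0.2, -0.6]
grip_width: 0.0139
grip_force: 59.0
t: 19.7
tcp_pos: [0.3978, -0.2046, 0.0545]
tool_rot: [-0.0, 0.66, 0.751, -0.0]
force: [-0.1, -0.6, -1.1]
grip_width: 0.0141
grip_force: 59.0
```

```bash
python3 -m handwheel '[[[0,0,0.015],[0,0,0],0],[[0,0,0.015],[0,0,0],0],[[0,0,0.015],[0,0,0],0],[[0,0,0.015],[0,0,0],0],[[0,0,0.01],[0,0,0],0],[[0,0,0.004],[0,0,0],0],[[0,0,0],[0,0,0],0]]'; python3 -m handwheel '[[[0,0,0.004],[0,0,0],0],[[0,0,0],[0,0,0],0]]'
```

```text
t: 20.4
tcp_pos: [0.3979, -0.2012, -0.0188]
tool_rot: [-0.001, 0.658, 0.753, -0.0]
force: [0.3, -0.7, 0.0]
grip_width: 0.0138
grip_force: 59.0
t: 20.6
tcp_pos: [0.3983, -0.202, -0.0222]
tool_rot: [0.0, 0.658, 0.753, -0.0]
force: [0.2, -0.0, -1.1]
grip_width: 0.014
grip_force: 59.0
```

```bash
python3 -m handwheel '[[[0,0,0.002],[0,0,0],0],[[0,0,0],[0,0,0],0]]'; python3 -m handwheel '[[[0,0,0.001],[0,0,0],0],[[0,0,0],[0,0,0],0.4],[[0,0,0],[0,0,0],0.4],[[0,0,0],[0,0,0],0.4],[[0,0,-0.03],[0,0,0],0.4],[[0,0,-0.03],[0,0,0],0.4],[[0,0,-0.03],[0,0,0],0.4],[[0,0,0],[0,0,0],0.4]]';  python3 - <<'E'
from h import *
go([.3873,.1718,.2],1.510)
q,_=read_camera("scene");p,_=read_camera("top")
a=q[190:340,300:450];b=p[240:360,220:480]
cv2.imwrite("pics/c9.png",np.vstack([cv2.resize(a,(390,390)),cv2.resize(b,(390,180))]))
E
```

```text
t: 20.8
tcp_pos: [0.3982, -0.202, -0.0242]
tool_rot: [0.0, 0.658, 0.753, -0.0]
force: [-0.9, -0.2, -0.9]
grip_width: 0.0137
grip_force: 59.0
t: 21.6
tcp_pos: [0.4017, -0.2034, 0.0683]
tool_rot: [0.004, 0.658, 0.753, 0.001]
force: [0.3, -0.7, -0.2]
grip_width: 0.0342
grip_force: 0.0
tcp [ 0.4017 -0.2034  0.0683] yaw 1.7046 tilt [ 0.0077 -0.0044] f [ 0.3 -0.7 -0.2] q7 0.36 gw 0.0342
  shift now [ 0.373   0.0367 -0.1335]
  turn z 0.1946
  shift after turn [ 0.3729 -0.0362 -0.134 ]
```

View pics/c9.png

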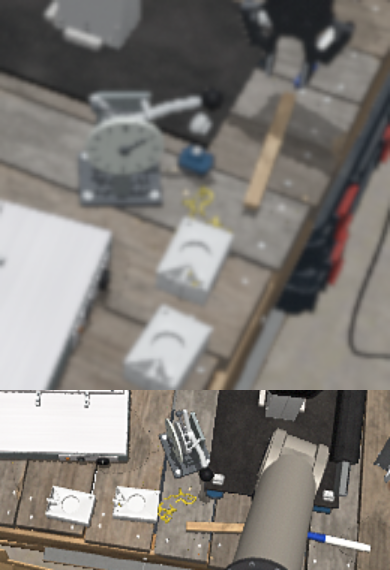

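The brush lies on the bench's front strip, at about (270,150) in the scene part and (215,527) in the top part, clear of the marker. Next is the right-hand block.

```bash
python3 -m handwheel '[[[0.0334,0.0027,0],[0,0,0],0.4],[[0.0334,0.0027,0],[0,0,0],0.4],[[0.0334,0.0027,0],[0,0,0],0.4],[[0.0334,0.0027,0],[0,0,0],0.5],[[0.0334,0.0027,0],[0,0,0],0.7],[[0.0334,0.0027,0],[0,0,0],1],[[0.0334,0.0027,0],[0,0,0],1],[[0,0,0],[0,0,0.092],1],[[0,0,0],[0,0,0],1]]';  python3 - <<'E'
from h import *
go([.410,.0306,-.032],1.612)
E
```

```text
t: 22.6
tcp_pos: [0.3845, 0.0332, 0.0637]
tool_rot: [-0.001, 0.691, 0.723, -0.001]
force: [0.1, 0.4, 0.1]
grip_width: 0.0855
grip_force: 0.0
tcp [0.3845 0.0332 0.0637] yaw 1.6156 tilt [-0.0022  0.0002] f [0.1 0.4 0.1] q7 -0.27 gw 0.0855
  shift now [-0.0037  0.0255  0.0956]
  turn z 0.0036
  shift after turn [-0.0037  0.0255  0.0956]
```

```bash
python3 -m handwheel '[[[-0.002,0.013,0],[0,0,0],1],[[-0.0017,0.0125,0],[0,0,0.0036],1],[[0,0,0.03],[0,0,0],1],[[0,0,0.03],[0,0,0],1],[[0,0,0.02],[0,0,0],1],[[0,0,0],[0,0,0],1]]'; python3 -m handwheel '[[[0,0,0.006],[0,0,0],1],[[0,0,0.006],[0,0,0],1],[[0,0,0.003],[0,0,0],1],[[0,0,0],[0,0,0],1]]'
```

```text
t: 23.2
tcp_pos: [0.4099, 0.029, -0.0177]
tool_rot: [-0.002, 0.694, 0.72, -0.002]
force: [-0.7, -1.3, -0.1]
grip_width: 0.0858
grip_force: 0.0
t: 23.6
tcp_pos: [0.4115, 0.0296, -0.0302]
tool_rot: [0.0, 0.693, 0.721, 0.0]
force: [0.4, -0.5, 0.6]
grip_width: 0.0853
grip_force: 0.0
```

```bash
python3 -m handwheel '[[[0,0,0],[0,0,0],0.5],[[0,0,0],[0,0,0],0.3],[[0,0,0],[0,0,0],0],[[0,0,0],[0,0,0],0],[[0,0,0],[0,0,0],0],[[0,0,0],[0,0,0],0]]'; python3 -m handwheel '[[[0,0,-0.02],[0,0,0],0],[[0,0,-0.03],[0,0,0],0],[[0,0,-0.04],[0,0,0],0],[[0,0,-0.04],[0,0,0],0],[[0,0,-0.03],[0,0,0],0],[[0,0,0],[0,0,0],0]]';  python3 - <<'E'
from h import *
b=w2w(-.001,-.111,0);print("bay2",b,"bay1",w2w(-.001,-.011,0))
go(w2w(-.001-.012-.008,-.111-.006,.13),.13)
E
```

```text
t: 24.2
tcp_pos: [0.4114, 0.0296, -0.0298]
tool_rot: [0.0, 0.693, 0.721, -0.0]
force: [-1.1, -0.2, 5.2]
grip_width: 0.0588
grip_force: 64.5
t: 24.8
tcp_pos: [0.4144, 0.0299, 0.1332]
tool_rot: [0.004, 0.694, 0.72, 0.002]
force: [0.9, -0.2, -2.7]
grip_width: 0.0586
grip_force: 67.6
bay2 [0.57669783 0.134207   0.        ] bay1 [0.56373441 0.23336319 0.        ]
tcp [0.4144 0.0299 0.1332] yaw 1.6087 tilt [ 0.0087 -0.0016] f [ 0.9 -0.2 -2.7] q7 -0.19 gw 0.0586
  shift now [0.0903 0.1467 0.0043]
  turn z 1.4787
  shift after turn [ 0.1544 -0.0765  0.0022]
```

```bash
python3 -m handwheel '[[[0,0,0],[0,0,0.1344],0],[[0,0,0],[0,0,0.1344],0],[[0,0,0],[0,0,0.1344],0],[[0,0,0],[0,0,0.1344],0],[[0,0,0],[0,0,0.1344],0],[[0,0,0],[0,0,0.1344],0],[[0,0,0],[0,0,0.1344],0],[[0,0,0],[0,0,0.1344],0],[[0,0,0],[0,0,0.1344],0],[[0,0,0],[0,0,0.1344],0],[[0,0,0],[0,0,0.1344],0],[[0.0309,-0.0153,0],[0,0,0],0],[[0.0309,-0.0153,0],[0,0,0],0],[[0.0309,-0.0153,0],[0,0,0],0],[[0.0309,-0.0153,0],[0,0,0],0],[[0.0309,-0.0153,0],[0,0,0],0],[[0,0,0],[0,0,0],0]]';  python3 - <<'E'
from h import *
go(w2w(-.001-.012-.008,-.111-.006,.028),.13)
E
```

```text
t: 26.5
tcp_pos: [0.5564, 0.1294, 0.1275]
tool_rot: [-0.002, 0.998, 0.067, -0.0]
force: [-0.6, -0.1, -3.7]
grip_width: 0.0586
grip_force: 67.5
tcp [0.5564 0.1294 0.1275] yaw 0.134 tilt [-0.0005  0.0042] f [-0.6 -0.1 -3.7] q7 -1.97 gw 0.0586
  shift now [0.0008 0.0043 0.0995]
  turn z 0.004
  shift after turn [0.0008 0.0043 0.0995]
```

```bash
python3 -m handwheel '[[[0.0008,0.004,0],[0,0,0.004],0],[[0,0,0.03],[0,0,0],0],[[0,0,0.03],[0,0,0],0],[[0,0,0.02],[0,0,0],0],[[0,0,0.01],[0,0,0],0],[[0,0,0.006],[0,0,0],0],[[0,0,0],[0,0,0],0]]';  python3 -m handwheel '[[[0,0,0.002],[0,0,0],0],[[0,0,0],[0,0,0],0]]'
```

```text
t: 27.2
tcp_pos: [0.5552, 0.1212, 0.0333]
tool_rot: [0.0, 0.998, 0.063, -0.001]
force: [-0.0, -0.4, -3.5]
grip_width: 0.0588
grip_force: 67.4
t: 27.4
tcp_pos: [0.5565, 0.122, 0.0325]
tool_rot: [0.0, 0.998, 0.063, 0.001]
force: [-0.5, -0.3, -4.3]
grip_width: 0.0588
grip_force: 67.4
```

```bash
python3 -m handwheel '[[[0,0,0.003],[0,0,0],0],[[0,0,0.002],[0,0,0],0],[[0,0,0],[0,0,0],0]]';  python3 -m handwheel '[[[0,0,0.001],[0,0,0],0],[[0,0,0],[0,0,0],0]]';  python3 -m handwheel '[[[0,0,0.001],[0,0,0],0],[[0,0,0],[0,0,0],0]]'
```

```text
t: 27.7
tcp_pos: [0.5556, 0.1217, 0.0265]
tool_rot: [0.0, 0.998, 0.063, -0.0]
force: [-1.1, 0.3, -3.9]
grip_width: 0.0589
grip_force: 67.4
t: 27.9
tcp_pos: [0.5559, 0.1219, 0.0258]
tool_rot: [0.0, 0.998, 0.063, 0.0]
force: [-0.5, -1.3, -1.7]
grip_width: 0.059
grip_force: 67.5
t: 28.1
tcp_pos: [0.5559, 0.1219, 0.0258]
tool_rot: [0.0, 0.998, 0.063, 0.0]
force: [-3.2, -1.4, 5.0]
grip_width: 0.0587
grip_force: 68.4
```

```bash
python3 -m handwheel '[[[0.003,0,-0.001],[0,0,0],0],[[0.003,0,0],[0,0,0],0],[[0,0,0],[0,0,0],0]]';  python3 -m handwheel '[[[0.002,0,0],[0,0,0],0],[[0.002,0,0],[0,0,0],0],[[0,0,0],[0,0,0],0]]';  python3 -m handwheel '[[[0.002,0,0],[0,0,0],0],[[0,0,0],[0,0,0],0]]'
```

```text
t: 28.4
tcp_pos: [0.5626, 0.1228, 0.0258]
tool_rot: [-0.0, 0.998, 0.063, 0.001]
force: [0.5, 0.4, -0.9]
grip_width: 0.0592
grip_force: 67.8
t: 28.7
tcp_pos: [0.5633, 0.1229, 0.0258]
tool_rot: [0.001, 0.998, 0.063, -0.003]
force: [-7.5, -1.5, 6.9]
grip_width: 0.0588
grip_force: 68.9
t: 28.9
tcp_pos: [0.5631, 0.1229, 0.0258]
tool_rot: [0.001, 0.998, 0.063, -0.005]
force: [-13.2, -2.7, 12.5]
grip_width: 0.0585
grip_force: 69.5
```

```bash
python3 -m handwheel '[[[-0.002,-0.003,-0.0007],[0,0,0],0],[[0,-0.003,0],[0,0,0],0],[[0,0,0],[0,0,0],0]]';  python3 -m handwheel '[[[0,-0.002,0],[0,0,0],0],[[0,-0.002,0],[0,0,0],0],[[0,0,0],[0,0,0],0]]';  python3 -m handwheel '[[[0,-0.002,0],[0,0,0],0],[[0,0,0],[0,0,0],0]]'
```

```text
t: 29.2
tcp_pos: [0.5629, 0.1257, 0.0259]
tool_rot: [0.003, 0.998, 0.062, -0.003]
force: [-6.3, -5.7, 5.1]
grip_width: 0.059
grip_force: 68.4
t: 29.5
tcp_pos: [0.5626, 0.1282, 0.026]
tool_rot: [0.003, 0.998, 0.062, -0.003]
force: [-5.6, -8.2, 5.7]
grip_width: 0.059
grip_force: 68.6
t: 29.7
tcp_pos: [0.5624, 0.1301, 0.026]
tool_rot: [0.004, 0.998, 0.062, -0.003]
force: [-5.2, -8.0, 5.4]
grip_width: 0.059
grip_force: 68.5
```

```bash
python3 -m handwheel '[[[0,-0.002,-0.0005],[0,0,0],0],[[0,0,0],[0,0,0],0]]';  python3 -m handwheel '[[[0,-0.002,0],[0,0,0],0],[[0,0,0],[0,0,0],0]]';  python3 -m handwheel '[[[0,-0.002,0],[0,0,0],0],[[0,0,0],[0,0,0],0]]'
```

```text
t: 29.9
tcp_pos: [0.5619, 0.1337, 0.026]
tool_rot: [0.002, 0.998, 0.062, -0.003]
force: [-4.8, -6.0, 2.0]
grip_width: 0.0592
grip_force: 67.9
t: 30.1
tcp_pos: [0.5619, 0.134, 0.026]
tool_rot: [0.003, 0.998, 0.062, -0.003]
force: [-5.4, -7.7, 2.6]
grip_width: 0.0585
grip_force: 68.2
t: 30.3
tcp_pos: [0.5618, 0.134, 0.0261]
tool_rot: [0.005, 0.998, 0.061, -0.003]
force: [-5.2, -10.5, 4.8]
grip_width: 0.0593
grip_force: 68.4
```

```bash
python3 -m handwheel '[[[0,0.001,-0.0005],[0,0,0],0],[[0,0,0],[0,0,0],0.78],[[0,0,0],[0,0,0],0.85],[[0,0,0],[0,0,0],0.9],[[0,0,0],[0,0,0],0.9],[[0,0,0],[0,0,0],0.9]]';  python3 -m handwheel '[[[0,0,-0.02],[0,0,0],0.9],[[0,0,-0.03],[0,0,0],0.9],[[0,0,-0.04],[0,0,0],0.9],[[0,0,-0.04],[0,0,0],0.9],[[-0.03,0,-0.03],[0,0,0],0.9],[[-0.03,0,0],[0,0,0],0.9],[[-0.03,0,0],[0,0,0],0.9],[[-0.03,0,0],[0,0,0],0.9],[[0,0,0],[0,0,0],1]]'
python3 - <<'E'
from h import *
go([.388,.160,.13],1.510)
p,D=read_camera("top")
m=camera_model("top");K=np.array(m["K"]);v,u=np.mgrid[:480,:640]
W=(np.stack([(u-K[0,2])/K[0,0]*D,(v-K[1,2])/K[1,1]*D,D],-1)-m["t"])@np.array(m["R"])
P=W.reshape(-1,3);P=P[(P[:,2]>.076)&(P[:,2]<.098)&(P[:,0]>.49)&(P[:,0]<.64)&(P[:,1]>.05)&(P[:,1]<.21)]
print(len(P),cv2.minAreaRect(P[:,:2].astype(np.float32)*1000))
crop("top",p,200,180,320,340,3.7,"c10")
E
```

```text
t: 30.9
tcp_pos: [0.5638, 0.1407, 0.0276]
tool_rot: [-0.0, 0.998, 0.064, 0.0]
force: [0.5, 1.0, 0.2]
grip_width: 0.0769
grip_force: 0.0
t: 31.8
tcp_pos: [0.441, 0.1243, 0.1872]
tool_rot: [0.002, 0.998, 0.064, -0.001]
force: [0.9, -0.0, 0.9]
grip_width: 0.0854
grip_force: 0.0
tcp [0.441  0.1243 0.1872] yaw 0.1282 tilt [-0.0014 -0.0033] f [ 0.9 -0.   0.9] q7 -1.88 gw 0.0854
  shift now [-0.0479 -0.0424  0.0571]
  turn z -1.3818
  shift after turn [ 0.0325 -0.0552  0.0569]
11 ((612.9868774414062, 113.13622283935547), (18.804636001586914, 5.475531101226807), 20.3388614654541)
```

View pics/c10.png

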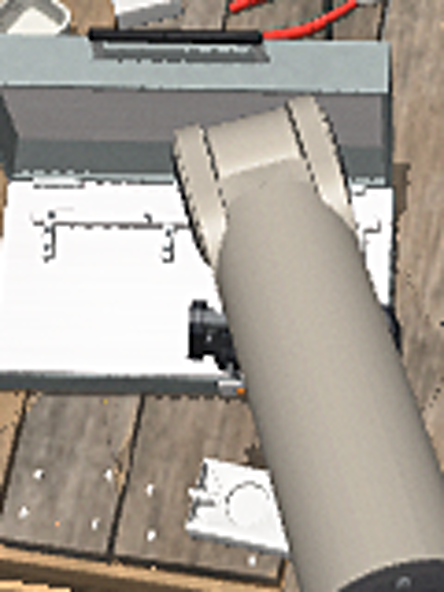

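The arm covers the loaded block in this view. The remaining block is untouched at (235,505) and the fence and stops look undisturbed, so I'll check the placing numerically from the scene camera.

```bash
python3 -m handwheel '[[[0,0,0],[0,0,-0.1256],1],[[0,0,0],[0,0,-0.1256],1],[[0,0,0],[0,0,-0.1256],1],[[0,0,0],[0,0,-0.1256],1],[[0,0,0],[0,0,-0.1256],1],[[0,0,0],[0,0,-0.1256],1],[[0,0,0],[0,0,-0.1256],1],[[0,0,0],[0,0,-0.1256],1],[[0,0,0],[0,0,-0.1256],1],[[0,0,0],[0,0,-0.1256],1],[[0,0,0],[0,0,-0.1256],1],[[0,0,0],[0,0,0],1]]'
cat >> h.py <<'E'
def cloud(n):
    p,D=read_camera(n);m=camera_model(n);K=np.array(m["K"]);v,u=np.mgrid[:480,:640]
    W=(np.stack([(u-K[0,2])/K[0,0]*D,(v-K[1,2])/K[1,1]*D,D],-1)-m["t"])@np.array(m["R"]);W[D<=0]=9
    return p,W
def box(W,x0,x1,y0,y1,z0,z1):
    P=W.reshape(-1,3);P=P[(P[:,2]>z0)&(P[:,2]<z1)&(P[:,0]>x0)&(P[:,0]<x1)&(P[:,1]>y0)&(P[:,1]<y1)]
    if len(P)<5: return len(P)
    return len(P),np.round(P.mean(0),4),cv2.minAreaRect(P[:,:2].astype(np.float32)*1000)
E
python3 - <<'E'
from h import *
go([.3866,.1598,-.030],1.510)
p,W=cloud("scene")
print("placed",box(W,.5,.65,.07,.2,.08,.098));print("L",box(W,.32,.45,.1,.23,.025,.042))
print("bay2 est",w2w(-.001,-.111,0), "TCP at home .5619,.134 + 12mm ->",np.array([.5619,.134])+.012*np.array([.992,.129]))
E
```

```text
t: 33.05
tcp_pos: [0.4456, 0.1253, 0.1875]
tool_rot: [-0.0, 0.729, 0.685, 0.001]
force: [-0.1, 0.3, -0.1]
grip_width: 0.0854
grip_force: 0.0
tcp [0.4456 0.1253 0.1875] yaw 1.5083 tilt [0.0008 0.0011] f [-0.1  0.3 -0.1] q7 -0.52 gw 0.0854
  shift now [ 0.0305 -0.0612  0.2175]
  turn z -0.0017
  shift after turn [ 0.0306 -0.0612  0.2175]
placed (462, array([0.5681, 0.1386, 0.0864]), ((573.5020751953125, 135.86526489257812), (92.05719757080078, 68.44595336914062), 6.86624813079834))
L (478, array([0.3843, 0.1687, 0.0316]), ((385.06341552734375, 172.52413940429688), (92.98777770996094, 60.523834228515625), 86.51630401611328))
bay2 est [0.57669783 0.134207   0.        ] TCP at home .5619,.134 + 12mm -> [0.573804 0.135548]
```

```bash
python3 -m handwheel '[[[0.0153,-0.0306,0],[0,0,0],1],[[0.0152,-0.0306,0],[0,0,0],1],[[0,0,0.04],[0,0,0],1],[[0,0,0.04],[0,0,0],1],[[0,0,0.04],[0,0,0],1],[[0,0,0.04],[0,0,0],1],[[0,0,0.03],[0,0,0],1],[[0,0,0.012],[0,0,0],1],[[0,0,0],[0,0,0],1]]'; python3 -m handwheel '[[[0,0,0.006],[0,0,0],1],[[0,0,0.006],[0,0,0],1],[[0,0,0.003],[0,0,0],1],[[0,0,0],[0,0,0],1]]'
```

```text
t: 34.0
tcp_pos: [0.3841, 0.159, -0.0163]
tool_rot: [-0.001, 0.729, 0.684, -0.002]
force: [-0.6, -0.3, 0.1]
grip_width: 0.0856
grip_force: 0.0
t: 34.4
tcp_pos: [0.3855, 0.1589, -0.0296]
tool_rot: [0.0, 0.729, 0.685, 0.0]
force: [-0.2, -0.5, 0.8]
grip_width: 0.0853
grip_force: 0.0
```

```bash
python3 -m handwheel '[[[0,0,0],[0,0,0],0.5],[[0,0,0],[0,0,0],0.3],[[0,0,0],[0,0,0],0],[[0,0,0],[0,0,0],0],[[0,0,0],[0,0,0],0],[[0,0,0],[0,0,0],0]]'; python3 -m handwheel '[[[0,0,-0.02],[0,0,0],0],[[0,0,-0.03],[0,0,0],0],[[0,0,-0.04],[0,0,0],0],[[0,0,-0.04],[0,0,0],0],[[0,0,-0.03],[0,0,0],0],[[0,0,0],[0,0,0],0]]'; python3 -m handwheel '[[[0,0,0],[0,0,0.138],0],[[0,0,0],[0,0,0.138],0],[[0,0,0],[0,0,0.138],0],[[0,0,0],[0,0,0.138],0],[[0,0,0],[0,0,0.138],0],[[0,0,0],[0,0,0.138],0],[[0,0,0],[0,0,0.138],0],[[0,0,0],[0,0,0.138],0],[[0,0,0],[0,0,0.138],0],[[0,0,0],[0,0,0.138],0],[[0,0,0],[0,0,0],0]]';  python3 - <<'E'
from h import *
# bay_1 home TCP = bay_2 home TCP + 100 mm along warmer y; start 8 mm in front, 6 mm right
yv=np.array([-np.sin(YW),np.cos(YW),0]);xv=np.array([np.cos(YW),np.sin(YW),0])
h=np.array([.5619,.134,.028])+.1*yv;print("home",h)
go(h-.008*xv-.006*yv,.13)
E
```

```text
t: 35.0
tcp_pos: [0.3857, 0.1591, -0.029]
tool_rot: [0.0, 0.729, 0.685, 0.0]
force: [-1.2, -0.7, 5.0]
grip_width: 0.0591
grip_force: 64.9
t: 35.6
tcp_pos: [0.3882, 0.16, 0.1336]
tool_rot: [0.003, 0.729, 0.684, 0.003]
force: [0.1, 1.7, -3.9]
grip_width: 0.0588
grip_force: 67.5
t: 36.7
tcp_pos: [0.3837, 0.1582, 0.1286]
tool_rot: [0.001, 0.998, 0.064, -0.002]
force: [0.3, -0.0, -3.3]
grip_width: 0.0591
grip_force: 67.3
home [0.54893659 0.23315619 0.028     ]
tcp [0.3837 0.1582 0.1286] yaw 0.1289 tilt [-0.0035 -0.0013] f [ 0.3 -0.  -3.3] q7 -2.01 gw 0.0591
  shift now [ 0.1659 -0.0471  0.0999]
  turn z -0.0011
  shift after turn [ 0.1659 -0.0469  0.0999]
```

```bash
python3 -m handwheel '[[[0.0276,-0.0078,0],[0,0,0],0],[[0.0276,-0.0078,0],[0,0,0],0],[[0.0276,-0.0078,0],[0,0,0],0],[[0.0276,-0.0078,0],[0,0,0],0],[[0.0276,-0.0078,0],[0,0,0],0],[[0.0276,-0.0078,0],[0,0,0],0],[[0,0,0.03],[0,0,0],0],[[0,0,0.03],[0,0,0],0],[[0,0,0.025],[0,0,0],0],[[0,0,0.01],[0,0,0],0],[[0,0,0],[0,0,0],0],[[0,0,0],[0,0,0],0]]';  python3 - <<'E'
from h import *
go([.5419,.2262,.028],.13)
E
```

```text
t: 37.9
tcp_pos: [0.544, 0.2271, 0.0358]
tool_rot: [-0.0, 0.998, 0.065, 0.0]
force: [0.6, -0.2, -3.1]
grip_width: 0.0586
grip_force: 67.1
tcp [0.544  0.2271 0.0358] yaw 0.1295 tilt [0.0007 0.0006] f [ 0.6 -0.2 -3.1] q7 -2.27 gw 0.0586
  shift now [-0.0022  0.0007  0.0078]
  turn z -0.0005
  shift after turn [-0.0022  0.0007  0.0078]
```

```bash
python3 -m handwheel '[[[-0.002,0,0.004],[0,0,0],0],[[0,0,0.003],[0,0,0],0],[[0,0,0],[0,0,0],0]]';  python3 -m handwheel '[[[0,0,0.0015],[0,0,0],0],[[0,0,0],[0,0,0],0]]';  python3 -m handwheel '[[[0,0,0.001],[0,0,0],0],[[0,0,0],[0,0,0],0]]';  python3 -m handwheel '[[[0,0,0.001],[0,0,0],0],[[0,0,0],[0,0,0],0]]'
```

```text
t: 38.2
tcp_pos: [0.5416, 0.2263, 0.0286]
tool_rot: [0.0, 0.998, 0.064, 0.0]
force: [-0.0, -0.5, -4.0]
grip_width: 0.0587
grip_force: 67.2
t: 38.4
tcp_pos: [0.5417, 0.2263, 0.0269]
tool_rot: [0.0, 0.998, 0.064, 0.0]
force: [-0.4, 0.7, -3.6]
grip_width: 0.0589
grip_force: 67.2
t: 38.6
tcp_pos: [0.5418, 0.2265, 0.0259]
tool_rot: [0.0, 0.998, 0.064, 0.0]
force: [-0.4, -0.7, -4.2]
grip_width: 0.0587
grip_force: 67.3
t: 38.8
tcp_pos: [0.5417, 0.2265, 0.0258]
tool_rot: [0.0, 0.998, 0.064, 0.0]
force: [-2.6, -1.3, 4.3]
grip_width: 0.0586
grip_force: 68.2
```

```bash
python3 -m handwheel '[[[0.003,0,-0.001],[0,0,0],0],[[0.003,0,0],[0,0,0],0],[[0,0,0],[0,0,0],0]]';  python3 -m handwheel '[[[0.002,0,0],[0,0,0],0],[[0.001,0,0],[0,0,0],0],[[0,0,0],[0,0,0],0]]';  python3 -m handwheel '[[[0.0015,0,0],[0,0,0],0],[[0,0,0],[0,0,0],0]]'
```

```text
t: 39.1
tcp_pos: [0.5483, 0.2274, 0.0259]
tool_rot: [-0.0, 0.998, 0.064, 0.0]
force: [0.8, -0.5, -0.8]
grip_width: 0.0587
grip_force: 67.7
t: 39.4
tcp_pos: [0.5504, 0.2278, 0.0259]
tool_rot: [0.0, 0.998, 0.064, -0.0]
force: [-2.2, -0.5, 0.7]
grip_width: 0.0591
grip_force: 67.8
t: 39.6
tcp_pos: [0.5503, 0.2276, 0.0259]
tool_rot: [0.001, 0.998, 0.064, -0.002]
force: [-5.6, -1.5, 4.3]
grip_width: 0.059
grip_force: 68.4
```

Fence contact at about 5 N. Now pushing left to the stop.

```bash
python3 -m handwheel '[[[0,-0.002,-0.0005],[0,0,0],0],[[0,-0.002,0],[0,0,0],0],[[0,0,0],[0,0,0],0]]';  python3 -m handwheel '[[[0,-0.002,0],[0,0,0],0],[[0,0,0],[0,0,0],0]]';  python3 -m handwheel '[[[0,-0.002,0],[0,0,0],0],[[0,0,0],[0,0,0],0]]';  python3 -m handwheel '[[[0,-0.002,0],[0,0,0],0],[[0,0,0],[0,0,0],0]]'
```

```text
t: 39.9
tcp_pos: [0.5502, 0.2279, 0.026]
tool_rot: [0.003, 0.998, 0.063, -0.002]
force: [-5.6, -7.1, 5.3]
grip_width: 0.059
grip_force: 68.4
t: 40.1
tcp_pos: [0.55, 0.2289, 0.026]
tool_rot: [0.004, 0.998, 0.063, -0.002]
force: [-6.1, -7.6, 7.8]
grip_width: 0.059
grip_force: 68.4
t: 40.3
tcp_pos: [0.5498, 0.2306, 0.026]
tool_rot: [0.004, 0.998, 0.063, -0.002]
force: [-6.6, -9.0, 6.6]
grip_width: 0.059
grip_force: 68.4
t: 40.5
tcp_pos: [0.5496, 0.2325, 0.0261]
tool_rot: [0.004, 0.998, 0.063, -0.002]
force: [-5.8, -8.2, 7.6]
grip_width: 0.0587
grip_force: 68.4
```

```bash
python3 -m handwheel '[[[0,-0.0015,-0.0008],[0,0,0],0],[[0,0,0],[0,0,0],0]]';  python3 -m handwheel '[[[0,-0.002,0],[0,0,0],0],[[0,0,0],[0,0,0],0]]';  python3 -m handwheel '[[[0,-0.002,0],[0,0,0],0],[[0,0,0],[0,0,0],0]]'
```

```text
t: 40.7
tcp_pos: [0.5494, 0.2334, 0.0262]
tool_rot: [0.004, 0.998, 0.063, -0.002]
force: [-4.1, -7.8, 3.9]
grip_width: 0.059
grip_force: 68.2
t: 40.9
tcp_pos: [0.5493, 0.2334, 0.0262]
tool_rot: [0.006, 0.998, 0.062, -0.003]
force: [-5.5, -12.0, 6.0]
grip_width: 0.0587
grip_force: 68.5
t: 41.1
tcp_pos: [0.5493, 0.2334, 0.0263]
tool_rot: [0.008, 0.998, 0.062, -0.003]
force: [-6.4, -15.9, 9.1]
grip_width: 0.0587
grip_force: 68.7
```

```bash
python3 -m handwheel '[[[0,0.002,-0.0005],[0,0,0],0],[[0,0,0],[0,0,0],0.78],[[0,0,0],[0,0,0],0.85],[[0,0,0],[0,0,0],0.9],[[0,0,0],[0,0,0],0.9],[[0,0,0],[0,0,0],0.9]]';  python3 -m handwheel '[[[0,0,-0.02],[0,0,0],0.9],[[0,0,-0.03],[0,0,0],0.9],[[0,0,-0.04],[0,0,0],0.9],[[0,0,-0.04],[0,0,0],0.9],[[0,0,-0.04],[0,0,0],0],[[-0.03,0,0],[0,0,0],0],[[-0.03,0,0],[0,0,0],0],[[-0.03,0,0],[0,0,0],0],[[0,0,0],[0,0,0],0],[[0,0,0],[0,0,0],0]]'
python3 - <<'E'
from h import *
go([.5478,.4355,.16],.13)
p,W=cloud("scene")
print("bay2",box(W,.5,.65,.07,.185,.08,.098));print("bay1",box(W,.49,.64,.19,.29,.08,.098))
P=W[:, :].reshape(-1,3)
print("tab",box(W,.5,.6,.415,.46,.1,.14))
q=p[205:265,325:405];cv2.imwrite("pics/dial.png",q)
crop("scene",p,200,190,400,390,3,"c11")
E
```

```text
t: 41.7
tcp_pos: [0.5507, 0.2423, 0.028]
tool_rot: [-0.001, 0.998, 0.065, 0.001]
force: [0.4, 0.2, -0.5]
grip_width: 0.077
grip_force: 0.0
t: 42.7
tcp_pos: [0.4612, 0.2301, 0.1982]
tool_rot: [0.0, 0.998, 0.065, 0.001]
force: [0.5, -0.0, 1.1]
grip_width: 0.0001
grip_force: 0.0
tcp [0.4612 0.2301 0.1982] yaw 0.1297 tilt [ 0.0021 -0.    ] f [ 0.5 -0.   1.1] q7 -2.16 gw 0.0001
  shift now [ 0.1124 -0.1924  0.0384]
  turn z -0.0003
  shift after turn [ 0.1124 -0.1924  0.0384]
bay2 (396, array([0.5722, 0.1421, 0.0862]), ((574.2593383789062, 137.31640625), (92.74799346923828, 66.95636749267578), 7.562241077423096))
bay1 (512, array([0.5551, 0.2378, 0.0863]), ((560.1348876953125, 236.44635009765625), (92.77494049072266, 63.871585845947266), 6.9036335945129395))
tab (203, array([0.5512, 0.432 , 0.1221]), ((559.3196411132812, 434.07501220703125), (35.696441650390625, 60.54213333129883), 83.34202575683594))
```

View pics/c11.png

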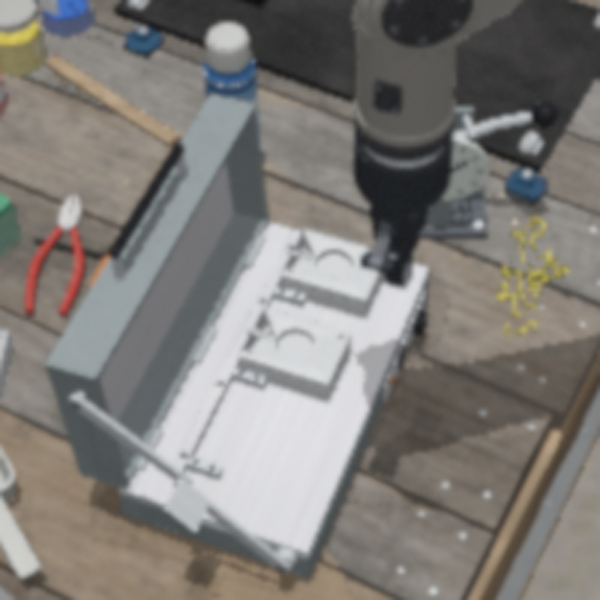

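Both blocks sit home in the middle and right bays, with top faces at about (295,345) and (335,270), against the fence and stops. The counter lever is up and the stay is still locked, with its tab at (190,500). Now to the thumb tab.

```bash
python3 -m handwheel '[[[0,0,0],[0,0,-0.131],0],[[0,0,0],[0,0,-0.131],0],[[0,0,0],[0,0,-0.131],0],[[0,0,0],[0,0,-0.131],0],[[0,0,0],[0,0,-0.131],0],[[0,0,0],[0,0,-0.131],0],[[0,0,0],[0,0,-0.131],0],[[0,0,0],[0,0,-0.131],0],[[0,0,0],[0,0,-0.131],0],[[0,0,0],[0,0,-0.131],0],[[0,0,0],[0,0,-0.131],0],[[0,0,0],[0,0,-0.131],0],[[0,0,0],[0,0,0],0],[[0,0,0],[0,0,0],0]]';  python3 - <<'E'
from h import *
go([.546,.438,.12],1.70)
E
```

```text
t: 44.15
tcp_pos: [0.4618, 0.2298, 0.1976]
tool_rot: [-0.0, 0.661, 0.75, 0.0]
force: [-0.1, -0.6, -0.1]
grip_width: 0.0
grip_force: 0.0
tcp [0.4618 0.2298 0.1976] yaw 1.6971 tilt [-0.0003  0.0012] f [-0.1 -0.6 -0.1] q7 -0.69 gw 0.0
  shift now [0.1958 0.1098 0.0778]
  turn z -0.0029
  shift after turn [0.1955 0.1104 0.0778]
```

```bash
python3 -m handwheel '[[[0.028,0.0157,0],[0,0,0],0],[[0.028,0.0157,0],[0,0,0],0],[[0.028,0.0157,0],[0,0,0],0],[[0.028,0.0157,0],[0,0,0],0],[[0.028,0.0157,0],[0,0,0],0],[[0.028,0.0157,0],[0,0,0],0],[[0.028,0.0156,0],[0,0,0],0],[[0,0,0.03],[0,0,0],0],[[0,0,0.03],[0,0,0],0],[[0,0,0.012],[0,0,0],0],[[0,0,0],[0,0,0],0],[[0,0,0],[0,0,0],0]]';  python3 - <<'E'
from h import *
go([.546,.438,.086],1.70)
E
```

```text
t: 45.35
tcp_pos: [0.5451, 0.4386, 0.1267]
tool_rot: [0.0, 0.66, 0.751, 0.001]
force: [0.3, -0.2, 1.4]
grip_width: 0.0001
grip_force: 0.0
tcp [0.5451 0.4386 0.1267] yaw 1.6993 tilt [0.0009 0.001 ] f [ 0.3 -0.2  1.4] q7 -1.02 gw 0.0001
  shift now [-0.0008  0.0007  0.0407]
  turn z -0.0007
  shift after turn [-0.0008  0.0007  0.0407]
```

```bash
python3 -m handwheel '[[[0,0,0.01],[0,0,0],0],[[0,0,0.01],[0,0,0],0],[[0,0,0.01],[0,0,0],0],[[0,0,0],[0,0,0],0]]'; python3 -m handwheel '[[[0,0,0.005],[0,0,0],0],[[0,0,0.005],[0,0,0],0],[[0,0,0],[0,0,0],0]]';  python3 -m handwheel '[[[0,0,0.004],[0,0,0],0],[[0,0,0.004],[0,0,0],0],[[0,0,0],[0,0,0],0]]'
```

```text
t: 45.75
tcp_pos: [0.5439, 0.4369, 0.0936]
tool_rot: [0.0, 0.66, 0.751, -0.002]
force: [0.4, 0.4, -0.2]
grip_width: 0.0005
grip_force: 0.0
t: 46.05
tcp_pos: [0.5443, 0.4379, 0.085]
tool_rot: [-0.0, 0.66, 0.751, -0.001]
force: [0.4, -1.0, 0.6]
grip_width: 0.0002
grip_force: 0.1
t: 46.35
tcp_pos: [0.5444, 0.4383, 0.0774]
tool_rot: [-0.0, 0.66, 0.751, -0.0]
force: [-0.4, -0.4, 1.7]
grip_width: 0.0001
grip_force: 0.8
```

```bash
python3 -m handwheel '[[[0,0,0.004],[0,0,0],0],[[0,0,0.004],[0,0,0],0],[[0,0,0],[0,0,0],0]]'; python3 -m handwheel '[[[0,0,0.004],[0,0,0],0],[[0,0,0.004],[0,0,0],0],[[0,0,0],[0,0,0],0]]';  python3 -m handwheel '[[[0,0,0.004],[0,0,0],0],[[0,0,0.002],[0,0,0],0],[[0,0,0],[0,0,0],0]]'
python3 - <<'E'
from h import *
p,W=cloud("scene");print("tab",box(W,.5,.6,.425,.46,.04,.14))
p,W=cloud("top");print("hood top",box(W,.55,.85,.12,.3,.2,.28))
E
```

```text
t: 46.65
tcp_pos: [0.545, 0.4389, 0.0702]
tool_rot: [0.0, 0.66, 0.751, 0.001]
force: [0.2, -0.1, 4.0]
grip_width: -0.0001
grip_force: 2.0
t: 46.95
tcp_pos: [0.5462, 0.4396, 0.0636]
tool_rot: [0.0, 0.66, 0.751, 0.002]
force: [-0.4, -0.2, 8.7]
grip_width: -0.0002
grip_force: 3.3
t: 47.25
tcp_pos: [0.5478, 0.4402, 0.0593]
tool_rot: [0.001, 0.66, 0.751, 0.004]
force: [2.0, -0.7, 13.4]
grip_width: 0.0005
grip_force: 5.3
tab (145, array([0.552 , 0.4481, 0.1134]), ((548.7922973632812, 441.4782409667969), (60.988216400146484, 25.299102783203125), 11.905329704284668))
hood top (981, array([0.6678, 0.2085, 0.2279]), ((669.7798461914062, 209.25595092773438), (49.78687286376953, 182.1681671142578), 7.5316901206970215))
```

Run:
```python
from h import *
W=np.load("pics/W0.npy");print("hood before",box(W,.55,.85,.12,.3,.2,.28))
p,V=cloud("top");print("hood now",box(V,.55,.85,.12,.3,.2,.28))
q,S=cloud("scene")
# stay: points left of the case, profile of height against warmer x
xv=np.array([np.cos(YW),np.sin(YW)]);yv=np.array([-np.sin(YW),np.cos(YW)])
for nm,A in(("before",W),("now",V),("scene now",S)):
    P=A.reshape(-1,3);r=P[:,:2]-W0[:2];x=r@xv;y=r@yv
    print(nm,[(round(a,3),round(float(np.median(P[k,2])),3),int(k.sum())) for a in np.arange(-.09,.1,.015) for k in [(abs(x-a)<.006)&(y>.165)&(y<.185)&(P[:,2]>.04)&(P[:,2]<.3)] if k.sum()>1])
s=sense();print(s["force"],s["wrist_torque"],s["tcp_pos"])
```

```text
hood before (1003, array([0.6814, 0.213 , 0.2258]), ((683.6751098632812, 209.9988555908203), (51.01463317871094, 184.76336669921875), 7.588123798370361))
hood now (980, array([0.6677, 0.2086, 0.2278]), ((669.3897094726562, 209.848876953125), (51.45281219482422, 183.52450561523438), 7.080414295196533))
before [(np.float64(-0.075), 0.048, 9), (np.float64(-0.06), 0.055, 17), (np.float64(-0.045), 0.064, 11), (np.float64(-0.03), 0.081, 13), (np.float64(-0.015), 0.092, 13), (np.float64(0.0), 0.111, 18), (np.float64(0.015), 0.124, 30), (np.float64(0.03), 0.132, 18), (np.float64(0.045), 0.145, 13), (np.float64(0.06), 0.154, 16), (np.float64(0.075), 0.168, 10), (np.float64(0.09), 0.175, 21)]
now [(np.float64(-0.075), 0.048, 10), (np.float64(-0.06), 0.052, 15), (np.float64(-0.045), 0.064, 18), (np.float64(-0.03), 0.226, 46), (np.float64(-0.015), 0.252, 92), (np.float64(0.0), 0.124, 34), (np.float64(0.015), 0.092, 24), (np.float64(0.03), 0.098, 27), (np.float64(0.045), 0.113, 22), (np.float64(0.06), 0.084, 4)]
scene now [(np.float64(-0.09), 0.045, 4), (np.float64(-0.075), 0.049, 30), (np.float64(-0.06), 0.05, 37), (np.float64(-0.045), 0.055, 35), (np.float64(-0.03), 0.064, 37), (np.float64(-0.015), 0.073, 28), (np.float64(0.0), 0.074, 13), (np.float64(0.015), 0.044, 3), (np.float64(0.06), 0.05, 7), (np.float64(0.075), 0.17, 47), (np.float64(0.09), 0.185, 116)]
[ 1.70629444 -0.94694426 12.11252216] [-0.08741593 -0.44325031 -0.03664353] [0.54779149 0.44020318 0.05937151]
```

The stay has broken: the link has dropped about 30 mm at the knee, and the hood has tipped only about 0.08 rad. I'll back off and measure the handle bar.

```bash
python3 -m handwheel '[[[0,0,-0.02],[0,0,0],0],[[0,0,-0.03],[0,0,0],0],[[0,0,-0.05],[0,0,0],0],[[0,0,-0.05],[0,0,0],0.3],[[0,0,-0.05],[0,0,0],0.3],[[0,0,-0.05],[0,0,0],0.3],[[0,0,0],[0,0,0],0.3],[[0,0,0],[0,0,0],0.3]]'
python3 - <<'E'
from h import *
p,W=cloud("top")
g=cv2.cvtColor(p,cv2.COLOR_BGR2GRAY);M=(g<60)[...,None]
A=np.where(M,W,9);print("bar top cam",box(A,.6,.75,.15,.36,.22,.29))
q,S=cloud("scene");B=np.where((cv2.cvtColor(q,cv2.COLOR_BGR2GRAY)<60)[...,None],S,9);print("bar scene",box(B,.6,.75,.15,.36,.22,.29))
A0=np.load("pics/W0.npy");t0=cv2.imread("pics/top0.png");A0=np.where((cv2.cvtColor(t0,cv2.COLOR_BGR2GRAY)<60)[...,None],A0,9);print("bar before",box(A0,.6,.75,.15,.36,.22,.29))
s=camera_model("top")
u,v=np.where((g<60)&(W[...,2]>.22)&(W[...,2]<.29)&(W[...,0]>.6)&(W[...,0]<.75)&(W[...,1]>.15)&(W[...,1]<.36))
print("px rows/cols",u.min(),u.max(),v.min(),v.max())
h=w2w(.085,0,.057);print("hinge",h);print("open bar expected",w2w(.085+.023,0,.057+.195),)
r=np.array(A0.reshape(-1,3));go([.67,.24,.3],1.70)
E
```

```text
t: 48.25
tcp_pos: [0.5443, 0.4388, 0.3072]
tool_rot: [0.0, 0.66, 0.752, 0.001]
force: [-0.2, -0.6, -0.6]
grip_width: 0.0259
grip_force: 0.0
bar top cam (102, array([0.6671, 0.2445, 0.2561]), ((667.2240600585938, 245.40411376953125), (11.536676406860352, 100.75757598876953), 7.873436450958252))
bar scene 0
bar before (147, array([0.6814, 0.2628, 0.2544]), ((681.5423583984375, 262.7348327636719), (12.768360137939453, 130.109619140625), 8.256857872009277))
px rows/cols 193 196 234 270
hinge [0.64758276 0.2554189  0.057     ]
open bar expected [0.67038868 0.25840049 0.252     ]
tcp [0.5442 0.4373 0.304 ] yaw 1.7007 tilt [-0.0017 -0.0025] f [ 1.1 -1.  -0.4] q7 -0.93 gw 0.0257
  shift now [-0.212   0.0992  0.0043]
  turn z 0.0007
  shift after turn [-0.2119  0.0994  0.0043]
```

```bash
python3 -m handwheel '[[[-0.032,0.0161,0],[0,0,0],0.35],[[-0.032,0.0161,0],[0,0,0],0.35],[[-0.032,0.0161,0],[0,0,0],0.35],[[-0.032,0.0161,0],[0,0,0],0.35],[[-0.032,0.0161,0],[0,0,0],0.35],[[-0.032,0.0161,0],[0,0,0],0.35],[[0,0,0],[0,0,0],0.35],[[0,0,0],[0,0,0],0.35]]'
python3 - <<'E'
from h import *
go([.665,.26,.209],1.70)
p,W=cloud("top");g=cv2.cvtColor(p,cv2.COLOR_BGR2GRAY)
A=np.where((g<60)[...,None],W,9);print("bar",box(A,.6,.75,.15,.36,.235,.275))
E
```

```text
t: 49.15
tcp_pos: [0.6653, 0.2583, 0.303]
tool_rot: [-0.001, 0.661, 0.751, -0.002]
force: [-1.2, -0.3, -0.3]
grip_width: 0.0298
grip_force: 0.0
tcp [0.6653 0.2583 0.303 ] yaw 1.698 tilt [-0.0038 -0.0016] f [-1.2 -0.3 -0.3] q7 -0.62 gw 0.0298
  shift now [0.0018 0.0003 0.094 ]
  turn z -0.002
  shift after turn [0.0018 0.0003 0.094 ]
bar (165, array([0.6651, 0.2603, 0.2566]), ((665.1250610351562, 263.279541015625), (14.289447784423828, 126.51789855957031), 7.437950134277344))
```

```bash
python3 -m handwheel '[[[0.002,0,0.03],[0,0,0],0.35],[[0,0,0.03],[0,0,0],0.35],[[0,0,0.015],[0,0,0],0.35],[[0,0,0],[0,0,0],0.35]]'; python3 -m handwheel '[[[0,0,0.007],[0,0,0],0.35],[[0,0,0.006],[0,0,0],0.35],[[0,0,0.004],[0,0,0],0.35],[[0,0,0],[0,0,0],0.35]]'
```

```text
t: 49.6
tcp_pos: [0.6629, 0.2622, 0.2277]
tool_rot: [-0.001, 0.659, 0.752, -0.003]
force: [0.3, 0.8, -0.0]
grip_width: 0.0296
grip_force: 0.0
t: 50.0
tcp_pos: [0.6649, 0.2622, 0.2135]
tool_rot: [0.0, 0.66, 0.751, -0.0]
force: [-0.9, -0.1, 0.4]
grip_width: 0.03
grip_force: 0.0
```

```bash
python3 -m handwheel '[[[0,0,0.003],[0,0,0],0.35],[[0,0,0],[0,0,0],0.2],[[0,0,0],[0,0,0],0.1],[[0,0,0],[0,0,0],0],[[0,0,0],[0,0,0],0],[[0,0,0],[0,0,0],0]]'
python3 - <<'E'
from h import *
s=sense();p=np.array(s["tcp_pos"]);h=w2w(.085,0,.057);x=(p-h)[:2]@np.array([np.cos(YW),np.sin(YW)])
print(p,x,s["force"],s["grip_width"],s["grip_force"])
# bar path in (warmer x, z): radius/angle from hinge, bar centre z .251 at this grasp
z0=.251-.057;r=np.hypot(x,z0);th=np.arctan2(z0,-x);print("r",r,"th",th)
prev=None
for k in range(0,27):
    a=th-(th-.125)*k/26;q=np.array([-r*np.cos(a),r*np.sin(a)])
    if prev is not None: d=(q-prev)*1000;print(k,round(a,3),"y %.1f z %.1f"%(d[0],-d[1]),end=" | ")
    prev=q
E
```

```text
t: 50.6
tcp_pos: [0.6655, 0.2624, 0.211]
tool_rot: [0.0, 0.66, 0.751, 0.001]
force: [2.2, 0.5, 0.2]
grip_width: 0.0087
grip_force: 58.5
[0.66553178 0.26235305 0.21099411] 0.01869646717967321 [2.21672089 0.48354386 0.23938292] 0.008693149175212559 58.54913771152496
r 0.19489884013251746 th 1.6668731527491962
1 1.608 y -11.5 z -0.8 | 2 1.548 y -11.6 z -0.1 | 3 1.489 y -11.5 z 0.6 | 4 1.43 y -11.5 z 1.3 | 5 1.37 y -11.4 z 2.0 | 6 1.311 y -11.3 z 2.6 | 7 1.252 y -11.1 z 3.3 | 8 1.192 y -10.9 z 3.9 | 9 1.133 y -10.6 z 4.6 | 10 1.074 y -10.3 z 5.2 | 11 1.015 y -10.0 z 5.8 | 12 0.955 y -9.6 z 6.4 | 13 0.896 y -9.2 z 6.9 | 14 0.837 y -8.8 z 7.5 | 15 0.777 y -8.3 z 8.0 | 16 0.718 y -7.9 z 8.5 | 17 0.659 y -7.3 z 8.9 | 18 0.599 y -6.8 z 9.3 | 19 0.54 y -6.2 z 9.7 | 20 0.481 y -5.6 z 10.1 | 21 0.422 y -5.0 z 10.4 | 22 0.362 y -4.4 z 10.7 | 23 0.303 y -3.8 z 10.9 | 24 0.244 y -3.1 z 11.1 | 25 0.184 y -2.5 z 11.3 | 26 0.125 y -1.8 z 11.4 |
```

```bash
python3 -m handwheel '[[[0,-0.0055,-0.0004],[0,0,0],0],[[0,-0.006,-0.0004],[0,0,0],0],[[0,-0.0116,-0.0001],[0,0,0],0],[[0,-0.0115,0.0006],[0,0,0],0],[[0,-0.0115,0.0013],[0,0,0],0],[[0,-0.0114,0.002],[0,0,0],0],[[0,0,0],[0,0,0],0]]'
python3 - <<'E'
from h import *
go([.6,.26,.2])
E
```

```text
t: 51.3
tcp_pos: [0.6092, 0.255, 0.2096]
tool_rot: [0.002, 0.66, 0.751, 0.002]
force: [2.9, 0.9, 5.9]
grip_width: 0.0084
grip_force: 60.2
tcp [0.6092 0.255  0.2096] yaw 1.7003 tilt [0.0052 0.0007] f [2.9 0.9 5.9] q7 -0.7 gw 0.0084
  shift now [ 0.0061 -0.0085  0.0096]
```

```bash
python3 -m handwheel '[[[0,-0.0113,0.0026],[0,0,0],0],[[0,-0.0111,0.0033],[0,0,0],0],[[0,-0.0109,0.0039],[0,0,0],0],[[0,-0.0106,0.0046],[0,0,0],0],[[0,-0.0103,0.0052],[0,0,0],0],[[0,0,0],[0,0,0],0]]'; python3 -m handwheel '[[[0,-0.01,0.0058],[0,0,0],0],[[0,-0.0096,0.0064],[0,0,0],0],[[0,-0.0092,0.0069],[0,0,0],0],[[0,-0.0088,0.0075],[0,0,0],0],[[0,-0.0083,0.008],[0,0,0],0],[[0,0,0],[0,0,0],0]]'
```

```text
t: 51.9
tcp_pos: [0.5541, 0.2479, 0.1895]
tool_rot: [0.001, 0.66, 0.751, 0.0]
force: [-1.1, -2.7, 7.1]
grip_width: 0.0082
grip_force: 61.5
t: 52.5
tcp_pos: [0.5075, 0.242, 0.1533]
tool_rot: [-0.0, 0.659, 0.752, -0.001]
force: [0.6, -0.1, 0.6]
grip_width: 0.0087
grip_force: 63.2
```

```bash
python3 -m handwheel '[[[0,-0.0079,0.0085],[0,0,0],0],[[0,-0.0073,0.0089],[0,0,0],0],[[0,-0.0068,0.0093],[0,0,0],0],[[0,-0.0062,0.0097],[0,0,0],0],[[0,-0.0056,0.0101],[0,0,0],0],[[0,0,0],[0,0,0],0]]'; python3 -m handwheel '[[[0,-0.005,0.0104],[0,0,0],0],[[0,-0.0044,0.0107],[0,0,0],0],[[0,-0.0038,0.0109],[0,0,0],0],[[0,0,0],[0,0,0],0]]'
```

```text
t: 53.1
tcp_pos: [0.4735, 0.2374, 0.1058]
tool_rot: [-0.001, 0.66, 0.752, -0.001]
force: [-1.0, 2.0, -5.2]
grip_width: 0.0084
grip_force: 65.1
t: 53.5
tcp_pos: [0.4601, 0.2357, 0.0737]
tool_rot: [-0.001, 0.66, 0.752, -0.002]
force: [-1.4, 2.8, -6.1]
grip_width: 0.0083
grip_force: 66.8
```

```bash
python3 -m handwheel '[[[0,-0.0031,0.0111],[0,0,0],0],[[0,-0.0025,0.0113],[0,0,0],0],[[0,-0.001,0.005],[0,0,0],0],[[0,0,0],[0,0,0],0]]'; python3 -m handwheel '[[[0,-0.0003,0.003],[0,0,0],0],[[0,0,0],[0,0,0],0]]'; python3 -m handwheel '[[[0,-0.0003,0.003],[0,0,0],0],[[0,0,0],[0,0,0],0]]'
```

```text
t: 53.9
tcp_pos: [0.4534, 0.235, 0.0467]
tool_rot: [-0.001, 0.66, 0.752, -0.002]
force: [-6.0, 1.6, -5.7]
grip_width: 0.0084
grip_force: 68.0
t: 54.1
tcp_pos: [0.453, 0.2349, 0.0442]
tool_rot: [-0.001, 0.66, 0.752, -0.002]
force: [-7.0, 0.4, 0.1]
grip_width: 0.0084
grip_force: 68.6
t: 54.3
tcp_pos: [0.4526, 0.2348, 0.0414]
tool_rot: [-0.001, 0.66, 0.752, -0.002]
force: [-7.4, 1.7, 0.7]
grip_width: 0.0084
grip_force: 68.7
```

```bash
python3 -m handwheel '[[[0,0.001,0.002],[0,0,0],0],[[0,0,0],[0,0,0],0]]'; python3 -m handwheel '[[[0,0,0.002],[0,0,0],0],[[0,0,0],[0,0,0],0]]'; python3 -m handwheel '[[[0,0,0.002],[0,0,0],0],[[0,0,0],[0,0,0],0]]'
```

```text
t: 54.5
tcp_pos: [0.4522, 0.2347, 0.0392]
tool_rot: [-0.002, 0.66, 0.752, -0.003]
force: [-10.0, -0.8, 3.2]
grip_width: 0.0084
grip_force: 69.0
t: 54.7
tcp_pos: [0.452, 0.2345, 0.0381]
tool_rot: [-0.001, 0.66, 0.751, -0.004]
force: [-11.5, -2.3, 12.3]
grip_width: 0.0082
grip_force: 70.9
t: 54.9
tcp_pos: [0.452, 0.2345, 0.0379]
tool_rot: [-0.0, 0.66, 0.751, -0.005]
force: [-15.8, -6.1, 29.3]
grip_width: 0.0082
grip_force: 72.6
```

```bash
python3 -m handwheel '[[[0,-0.002,-0.0025],[0,0,0],0],[[0,0,0],[0,0,0],0.1],[[0,0,0],[0,0,0],0.22],[[0,0,0],[0,0,0],0.22],[[0,0,0],[0,0,0],0.22],[[0,0,-0.01],[0,0,0],0.22],[[0,0,-0.02],[0,0,0],0.22],[[0,0,-0.03],[0,0,0],0.22],[[0,0,-0.05],[0,0,0],0.22],[[0,0,-0.05],[0,0,0],0.22],[[0,0,-0.03],[0,0,0],0.22],[[-0.04,-0.003,0],[0,0,0],0.22],[[-0.04,-0.003,0],[0,0,0],0.22],[[-0.03,-0.003,0],[0,0,0],0.22],[[0,0,0],[0,0,0],0.22]]'
python3 - <<'E'
from h import *
go([.4,.1,.2])
q,S=cloud("scene");p,W=cloud("top")
P=S.reshape(-1,3);r=P[:,:2]-W0[:2];x=r@np.array([np.cos(YW),np.sin(YW)]);y=r@np.array([-np.sin(YW),np.cos(YW)])
for a in np.arange(-.075,.09,.03):
    k=(abs(x-a)<.01)&(y>0)&(y<.14)&(P[:,2]<.15)&(P[:,2]>.06);print(round(a,3),np.median(P[k,2]).round(4),k.sum())
k=(x>-.07)&(x<.075)&(y>0)&(y<.14)&(P[:,2]<.15)&(P[:,2]>.085);print("slope",np.polyfit(x[k],P[k,2],1))
print("brush",box(W,.33,.45,-.26,-.04,.012,.04))
a=cv2.resize(q[190:370,220:440],(550,450),interpolation=cv2.INTER_CUBIC);b=cv2.resize(q[205:265,325:405],(250,450)[:1]+(188,),interpolation=cv2.INTER_CUBIC)
c=np.zeros((450,800,3),np.uint8);c[:,:550]=a;c[:188,550:]=b;cv2.imwrite("pics/fin.png",c)
E
```

```text
t: 56.4
tcp_pos: [0.4601, 0.1191, 0.2283]
tool_rot: [0.002, 0.663, 0.749, -0.001]
force: [0.9, -0.2, -0.3]
grip_width: 0.0188
grip_force: 0.0
tcp [0.4601 0.1191 0.2283] yaw 1.692 tilt [ 0.0006 -0.0038] f [ 0.9 -0.2 -0.3] q7 -0.37 gw 0.0188
  shift now [-0.0116 -0.062   0.0284]
-0.075 0.1016 464
-0.045 0.1034 349
-0.015 0.1035 349
0.015 0.1035 341
0.045 0.1032 339
0.075 0.103 296
slope [-0.00119426  0.10338183]
brush (256, array([ 0.3587, -0.1593,  0.0243]), ((371.38323974609375, -120.11872863769531), (190.7520294189453, 72.6780014038086), 71.01286315917969))
```

View pics/fin.png

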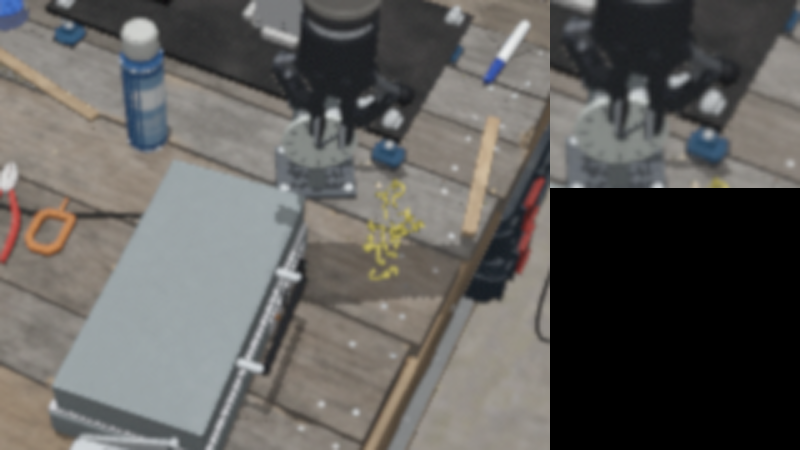

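The hood is shut: its top is level at 103 mm, with a slope of about 0. The brush lies on the bench at (480,175), the marker and spray can are untouched, and the gripper is clear.

```bash
python3 -c "
from rig import *
print(close_job())"
```

```text
the job is handed in; nothing more can be done
None
```

The job is handed in, but I got no verdict back. Both front-edge blocks are home in the middle and right bays, the counter has two full strokes, the brush is on the bench, and the stay was broken before the hood was lowered fully shut.

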